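# Set the burr gap of the bench mill

## Robot

A 7-joint arm with a two-finger parallel gripper is mounted at the origin on a cart in front of the work surface, level with it; the furniture and walls round the work are solid. World frame = base frame: x ahead of the robot, y to its left, z up, the work surface at z = 0. Lengths are in mm, angles in rad, forces in N, time in s.
With the tool pointing down it reaches from about 400 to 875 mm from the base axis. Payload 4.4 kg.
Tool frame: the origin (TCP) lies at the very end of the fingers, on their centre line; the grasp point (between the pads) lies 19 mm behind it; z points along the fingers, x is the direction in which the jaws open and shut, and the axes are right-handed (so a half turn about z gives the same grasp; the last joint's range is limited). The gripper opens to 85 mm and grips with 20 to 120 N. Pads are 22 mm wide; open, the fingers measure 114 mm over their backs; the gripper's body (76 mm by 85 mm) begins 54 mm behind the grasp point. The pads swing forward as they close: fully open they stand 13 mm farther back than shut.
Start: joints at [-1.382, 0.628, 0.038, 1.517, -0.027, 0.996, -0.02], TCP at [163.808, 629.035, 203.513] pointing down, gripper open.
Joint ranges: [-3.06, 3.06], [-0.37, 2.12], [-1.25, 1.32], [0.18, 2.47], [-1.1, 4.24], [0.23, 1.98], [-2.94, 2.94]. Speed limits (rad/s): [2.57, 2.57, 3.14, 3.14, 3.14, 3.14, 3.14].

## Interface

Orientations are given as [roll, pitch, yaw] about the fixed x, y, z axes, in that order (R = Rz(yaw) Ry(pitch) Rx(roll)).
In Python, from cell import telemetry, get_image, get_calibration, ctrl gives the robot as it stands. The module is installed in compiled form; this text tells all that it offers.
- The arm moves only by the tool arm_command, never from a script. Its arguments are lists of equal length, an entry for each row: "rot": the turn, a rotation vector about the world's x, y, z in degrees, a list of three; "slide": the shift along the world's x, y, z in mm, a list of three; "gripper": the finger opening in mm, from 0 to 85.4. A call has 1 to 5 rows; each row shifts and turns the pose as measured when the row begins; what a row does not reach is not made up. A row lasts 1/12 s, in which the tool goes at most 41.7 mm and 7.16 degrees, less where a joint would pass 70% of its speed; a pose out of reach is approached as far as the arm can. A call with a gripper value outside its range is refused whole. The fingers move at their own pace and stop on an object; the grip force is fixed at half the most. Time passes only in rows, so rows that do not move let the fingers close. It gives the time, the measured TCP pose, the force and the opening at its end, in the units of the state.
- telemetry.read_state(): the state, without advancing time (a new reading comes with each control period).
- get_image(name): name is "scene" or "top" or "wrist"; returns (picture, depth): 420x560x3 uint8, red, green, blue; 420x560 float32, mm along the optical axis (not along the pixel's ray), 0 where there is no reading.
- get_calibration(name): a dict with "fx", "fy", "cx", "cy" (pixels), "xyz" and "attitude" of the camera in the world. Camera axes: x right, y up, looking along -z (the intrinsics and any distortion apply to the point x, -y, -z); pixel columns grow to the right and rows downward; lengths in mm; the calibration is good to about 2 mm. A picture is of the moment at which its call begins: read the wrist's pose just before it. get_calibration takes no time and is no camera call; for the wrist camera it gives the pose at the moment of the call.
- ctrl.finish_job(): hands the job in, once; it reports no verdict.
The state is a dict: "clock": time; "qpos": joint angles; "qd": joint speeds; "tau": joint torques, N m; "eef_pos": TCP position; "tool_rot": TCP orientation; "force": force on the tool from outside, world axes, zero at the start; "torque": the same for the moment, N m; "width": finger opening in mm.
Only numpy, scipy, OpenCV 4.12 (cv2) and the standard library are available. Lean on these libraries where they do the work, as an engineer would, in place of code of your own. Each camera call takes 0.05 s, during which the arm holds its last target.

## Task

Set the gap of the small burr mill on the bench: turn its hexagonal adjusting ring clockwise until you feel the burrs just touch (do not force them together), then back it off four clicks. Then swing the locking lever round to its stop so that the setting is locked, and leave the other things on the bench alone.

Things in the scene. Friction and masses are not known exactly. Their poses are not given: they have to be found in the camera images.
- mill: Grey cast burr mill, bolted down, foot 170 x 150 mm, 100 mm high to the top of its head plate. Origin: under the ring's axis, at bench height; its x axis points from the open front to the column at the back (0.10 m), y to the crank side, z up. The locking lever is on the -y side.
- ring (a joint): Angle of the adjusting ring (rad): 0 at the start, grows clockwise seen from above, which lowers the upper burr. 24 clicks a turn: one click is 15 degrees and 1 mm of burr gap. Free, it takes up to 0.1 N m clockwise, 0.15 back, at each click. When the burrs touch it rises by 5 N m per rad: 0.15 to 0.3 N m is a sure touch, 0.4 N m harms them. Let go, it settles at the nearest click. Range -1.6 to 3.4.
- ring_grip (a point): Point on the ring's axis where to grip, 132 mm above the bench. The ring is a steel dial 76 mm across (100 to 109 mm above the bench) with 24 line marks and a white zero mark; on it a dark steel hexagon 46 mm across flats, 109 to 146 mm above the bench. In this frame, which turns with the ring, flats face +x and -x and every 60 degrees on.
- lock_lever (a joint): Angle of the locking lever (rad): 0 with the lever pointing to -y of the mill, grows clockwise seen from above, 1.45 at its stop (locked), where it points nearly to -x of the mill, to the front. Stays where it is left; turning it takes 0.1 N m.
- lever_knob (a point): Middle of the grip of the upright black knob at the lever's end: round, 16 mm diameter, from 112 to 146 mm above the bench; this point is 132 mm above the bench and 75 mm from the pivot.
- lever_pivot (a point): Point on the upright axis of the locking lever, at the height of the knob's grip; 60 mm from the ring's axis. The hub there is flat, its top 107 mm above the bench.
- small_bowl: Turned wooden bowl, 109 mm across, 48 mm high; bystander. Origin: centre of its underside.
- hex_key: Hex key, 32 x 88 x 6 mm, in front of the mill; bystander. Origin: centre of its underside.
- dust_brush: Flat dust brush, 48 x 192 x 12 mm, lying beside the mill under the lever; bystander. Origin: centre of its underside.
- ear_defenders: Ear defenders, 164 x 167 x 72 mm; bystander. Origin: centre of the underside.
- spanner: Spanner, 33 x 171 x 7 mm; bystander. Origin: centre of its underside.
- sanding_block: Sanding block, 62 x 100 x 28 mm; bystander. Origin: centre of its underside.
- upper_burr: Toothed steel disc, 48 mm across, under the head plate; moves straight down as the ring is turned clockwise. Origin: centre of its lower face. Under it, fixed on a stem, is the lower burr, a like disc 52 mm across, its height different each time (lower_burr_face: a point 1 mm under its upper face). The gap between them is 4.5 to 8 mm at the start (touch after 1.2 to 2.1 rad of ring), 0 at the touch.

How it is judged:
By the outcome, as a careful person would: the job done as asked, in the order asked, and still so for the second after the job is handed in, with the robot touching nothing.
It also fails if it takes over 72 s, if anything falls off the work surface, if the arm or the gripper's body presses on something with over 40 N, if the wrist force passes 120 N, or if a joint passes its speed limit or range.

## Working session

There is one attempt and no reset: what is moved stays moved. The work goes in short steps, Python scripts to look and compute and a tool call to move; the robot and the scene stay as the last step left them, time stands still between calls to the robot, and variables do not carry over. Pictures are saved under pics/ and viewed, and the job is handed in when it is done.

Besides the shell and the picture viewer there is one more tool, called as name(argument=value, ...) on one line, values as JSON. arm_command: Moves the arm, as the interface text tells. Its arguments: {"type":"object","properties":{"rot":{"type":"array"},"slide":{"type":"array"},"gripper":{"type":"array"}},"required":["rot","slide","gripper"]}

```bash
mkdir -p pics; cat > h.py <<'E'
import numpy as np, cv2
from scipy.spatial.transform import Rotation as R
from cell import telemetry, get_image, get_calibration, ctrl
def snap(n,f):
    c=get_calibration(n); p,d=get_image(n)
    cv2.imwrite(f'pics/{f}.png',p[:,:,::-1]); np.savez(f'pics/{f}.npz',p=p,d=d,c=np.array([c],dtype=object)); return p,d,c
def load(f):
    z=np.load(f'pics/{f}.npz',allow_pickle=True); return z['p'],z['d'],z['c'][0]
def Rc(c):
    a=np.array(c['attitude'],float)
    return a if a.shape==(3,3) else (R.from_euler('xyz',a).as_matrix() if a.size==3 else R.from_quat(a).as_matrix())
def px(c,u,v,dep):
    q=np.array([(u-c['cx'])/c['fx']*dep,-(v-c['cy'])/c['fy']*dep,-dep])
    return Rc(c)@q+np.array(c['xyz'])
def pz(c,u,v,z):
    o=np.array(c['xyz']); r=px(c,u,v,1.)-o
    return o+r*(z-o[2])/r[2]
def proj(c,P):
    q=Rc(c).T@(np.array(P)-np.array(c['xyz'])); return c['cx']+c['fx']*q[0]/-q[2], c['cy']+c['fy']*-q[1]/-q[2]
def cloud(d,c):
    v,u=np.mgrid[:d.shape[0],:d.shape[1]]
    q=np.stack([(u-c['cx'])/c['fx']*d,-(v-c['cy'])/c['fy']*d,-d],-1)
    return q@Rc(c).T+np.array(c['xyz'])
E
python3 - <<'E'
from h import *
print(telemetry.read_state())
for n in ('scene','top'):
    p,d,c=snap(n,n+'0'); print(n,c)
E
```

```text
{'clock': 0.0, 'qpos': array([-1.38178147,  0.62932707,  0.0384368 ,  1.51837653, -0.0270304 ,
        0.99630944, -0.02000737]), 'qd': array([-0.00139834,  0.00096578,  0.00090203, -0.00012924, -0.00071931,
        0.00011985, -0.0006615 ]), 'tau': array([-1.03767110e-03, -5.63402653e+01,  1.22611072e+00, -1.93448728e+01,
        1.11116839e-02,  1.06959860e-02,  8.46200336e-07]), 'eef_pos': array([163.63086247, 628.35873357, 202.59866689]), 'tool_rot': array([-3.14158857e+00,  1.90296455e-03,  1.31596154e+00]), 'force': array([-0.48473061, -0.17962679, -0.20043922]), 'torque': array([ 0.0163348 ,  0.0015127 , -0.04770131]), 'width': 85.66731022089319}
scene {'fx': 423.9543713232575, 'fy': 423.9543713232575, 'cx': 284.26788417549534, 'cy': 209.31322601424162, 'xyz': array([-602.82822845, -584.99489021,  892.67696934]), 'attitude': array([ 1.01755082, -0.02118964, -1.09423993])}
top {'fx': 546.5197098286486, 'fy': 546.5197098286486, 'cx': 282.4983634451313, 'cy': 201.02592703828378, 'xyz': array([ 328.88867381,  -26.32279346, 1793.95183916]), 'attitude': array([ 1.30951497e-01,  6.07084186e-04, -1.56621196e+00])}
```

View pics/scene0.png

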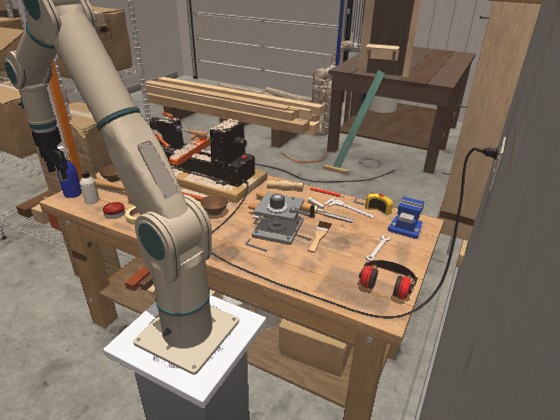

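View pics/top0.png

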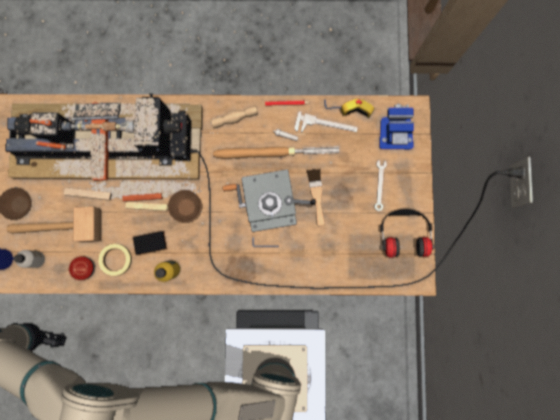

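The mill is at about (270,203) in the top view and (278,213) in the scene view. The lever knob is to its right at about (312,202), over the brush. I'll enlarge both views.

```bash
python3 - <<'E'
from h import *
p,d,c=load('top0')
cr=p[155:255,220:340]; cv2.imwrite('pics/topz.png',cv2.resize(cr,None,fx=6,fy=6,interpolation=cv2.INTER_CUBIC)[:,:,::-1])
p2,d2,c2=load('scene0')
cr=p2[170:260,230:350]; cv2.imwrite('pics/scz.png',cv2.resize(cr,None,fx=6,fy=6,interpolation=cv2.INTER_CUBIC)[:,:,::-1])
X=cloud(d,c)
for a,b in((.14,.152),(.105,.14),(.09,.104)):
    pass
z=X[...,2]
print(np.round(z[185:222:3,240:320:4]).astype(int))
E
```

```text
[[   4   99   95  104  107  100   96   97  106   97  101  100  102   -6
     0   -2    1   -4   14    9]
 [   1   92   97   98  100   96  100  102  106  106  110   98 1794   -1
     6   -5    1   -9   17    7]
 [  29  101  103  101  100  110  100   96   97  101   96  102  101   -1
     0   -2    2   -3   12   13]
 [  36  111  105   99   93  101  113  147  109  103   99  104  101   95
    -4    4   -1    7   12    7]
 [  36    3  102   98  103  106  147  142  147  144   99  100  109  104
     3    6    1   -2    6    8]
 [  41   -2  104   99  102  113  140  145  147  149  109  107  111  106
   108  103  112   -5  148    8]
 [  34    6  100   99  104  109  145  148  147  141   99  102   99  106
   112  103  103  104  152   11]
 [  33   30  102  104   99  114  147  138  145  146   97  100  101   97
     6   -6   -8   -8   -1   13]
 [   2    6  100  101   98  112  120  143  145  114  111  105   97  102
    -2   -4   -5   -1    2    7]
 [  -3   -3   98  102  102  102  110  101  110  103  103  104   95  103
     2    3    3    0    3    7]
 [  -1   -3  103  103   98   97  100  107  111  104   99   96  103   88
     6   -6    2    2   -2    4]
 [   1   -6   95  100  105  102   97   95  105   17   19    9   12   20
    -2    2    0   -7   -4   -3]
 [  -2    7   -2  100   96   14   16   15   17   14   18   19   15   24
     4    1   11   -1   -3   -6]]
```

View pics/topz.png

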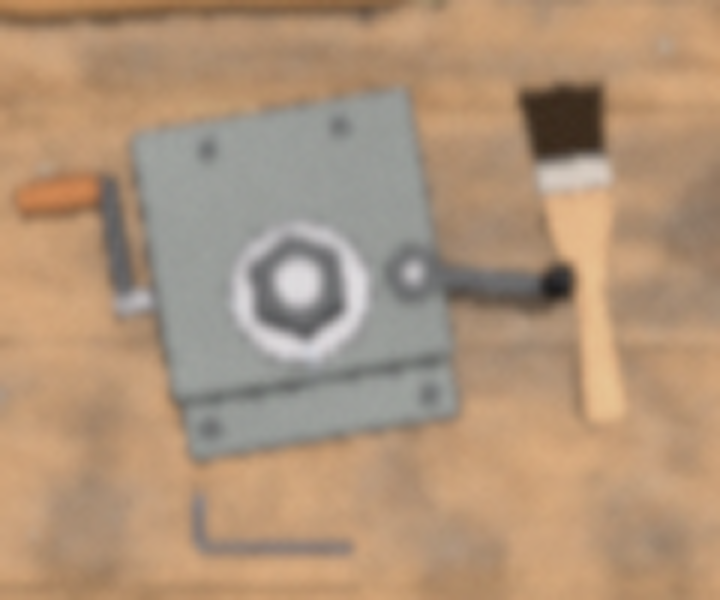

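View pics/scz.png

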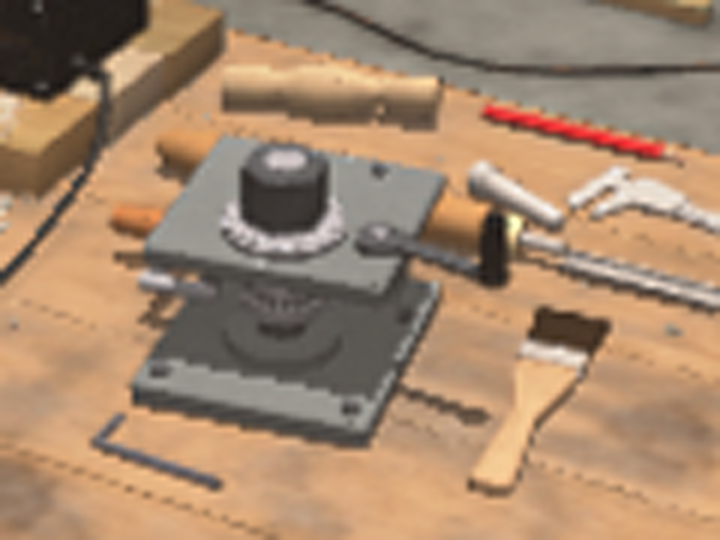

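```bash
python3 - <<'E'
from h import *
p,d,c=load('top0')
f=lambda x,y,z: pz(c,(x+.5)/6-.5+220,(y+.5)/6-.5+155,z)
ring=f(298,286,146);piv=f(412,272,107);kn=f(556,282,146)
print('ring',ring,'dial',f(301,292,109),'piv',piv,'kn',kn)
print(np.linalg.norm(piv-ring),np.linalg.norm((kn-piv)[:2]))
for a,b in(((135,135),(180,398)),((180,398),(447,355)),((408,90),(447,355))):
    A=f(*a,100);B=f(*b,100);print(A,B,np.degrees(np.arctan2(*(A-B)[[1,0]])))
# hex corners
for q in((248,270),(293,236),(343,258),(346,306),(305,335),(258,318)): 
    P=f(*q,146)-ring; print(np.round(P[:2]),np.degrees(np.arctan2(P[1],P[0])))
for n,q in dict(key=(200,545),keyend=(350,547),keytop=(198,495)).items(): print(n,f(*q,5))
E
```

```text
ring [541.99027332  15.9372889  146.        ] dial [543.64795633  15.30779108 109.        ] piv [554.6269338  -42.17564784 107.        ] kn [ 544.62356135 -114.80566952  146.        ]
71.11820163643668 73.3156702900471
[627.35024313 103.16349009 100.        ] [489.09888751  77.85604285 100.        ] 10.37336629068097
[489.09888751  77.85604285 100.        ] [512.14744318 -60.56149314 100.        ] 99.45385075593832
[651.95911924 -39.83189032 100.        ] [512.14744318 -60.56149314 100.        ] 8.433690528185465
[ 8. 25.] 72.39267967627113
[26.  3.] 6.105923204550526
[ 14. -23.] -57.58505558998931
[-10. -24.] -112.50294851445975
[-25.  -4.] -171.49583147212084
[-16.  20.] 129.2232286926934
key [417.79453279  71.80885632   5.        ]
keyend [417.07988756  -9.86646943   5.        ]
keytop [445.01015753  73.21717414   5.        ]
```

arm_command(rot=[[0,0,-2],[0,0,-2],[0,0,-2],[0,0,-2],[0,0,-2]], slide=[[5,-25,30],[20,-34,20],[20,-34,10],[20,-34,5],[20,-34,0]], gripper=[85,85,85,85,85])

```text
clock: 0.52
eef_pos: [241.0, 467.4, 262.3]
tool_rot: [-3.136, 0.009, 1.151]
force: [0.5, -0.9, -0.6]
width: 85.0
```

arm_command(rot=[[0,0,-2],[0,0,-2],[0,0,-2],[0,0,-2],[0,0,-2]], slide=[[22,-34,0],[22,-34,0],[22,-34,0],[22,-34,0],[22,-34,0]], gripper=[85,85,85,85,85])

```text
clock: 0.93
eef_pos: [351.7, 290.0, 262.5]
tool_rot: [-3.135, 0.009, 0.971]
force: [1.3, 0.5, 0.1]
width: 85.0
```

arm_command(rot=[[0,0,-3],[0,0,-3],[0,0,-2],[0,0,-2],[0,0,-2]], slide=[[22,-34,0],[22,-34,0],[22,-34,0],[22,-34,0],[18,-28,0]], gripper=[85,85,85,85,85])

```text
clock: 1.35
eef_pos: [458.8, 117.7, 262.5]
tool_rot: [-3.135, 0.009, 0.75]
force: [1.0, 0.4, 0.4]
width: 85.0
```

arm_command(rot=[[0,0,-1],[0,0,-1],[0,0,-1],[0,0,0],[0,0,0]], slide=[[24,-34,0],[24,-34,0],[20,-25,0],[10,-8,0],[0,0,0]], gripper=[85,85,85,85,85])

```text
clock: 1.77
eef_pos: [539.2, 4.5, 261.7]
tool_rot: [-3.139, 0.012, 0.681]
force: [0.3, -0.4, 1.0]
width: 85.0
```

```bash
python3 - <<'E'
from h import *
s=telemetry.read_state(); print(s['eef_pos'],s['tool_rot'],s['torque'],s['force'])
p,d,c=snap('wrist','w1'); print(c)
E
```

```text
[539.23140111   4.46109395 261.73083252] [-3.13919594  0.011679    0.68145873] [ 0.07534189 -0.00532928  0.01674751] [ 0.26837877 -0.43797908  0.97186726]
{'fx': 350.1948572789645, 'fy': 350.1948572789645, 'cx': 277.2718235129013, 'cy': 211.94896249264264, 'xyz': array([498.86997554,  57.25785774, 432.70827402]), 'attitude': array([-0.26397433,  0.00940148,  0.68111055])}
```

View pics/w1.png

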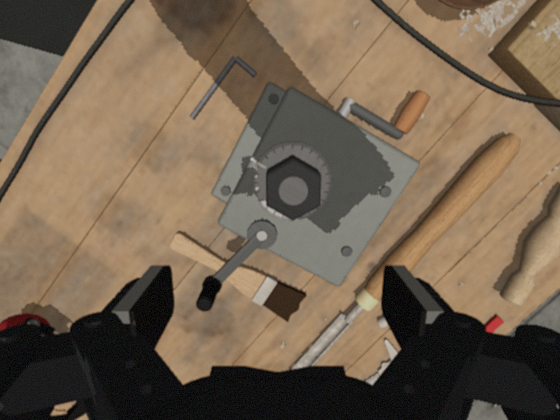

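The wrist view shows the hexagon at about (293,187), the hub at (262,236) and the knob at (208,292). I'll measure these from depth.

```bash
python3 - <<'E'
from h import *
p,d,c=load('w1')
X=cloud(d,c);z=X[...,2]
m=((z>138)&(z<155)).astype(np.uint8); m[260:]=0
n,l,st,ce=cv2.connectedComponentsWithStats(m)
for i in range(1,n):
    if st[i,4]>60: print(st[i],ce[i],np.median(z[l==i]),pz(c,*ce[i],146))
cr=p[130:320,180:360]; cv2.imwrite('pics/w1z.png',cv2.resize(cr,None,fx=3.1,fy=3.1,interpolation=cv2.INTER_CUBIC)[:,:,::-1])
E
```

```text
[ 266  157   56   63 2607] [293.01841197 188.49252014] 146.44704130718918 [542.99749695  19.35694996 146.        ]
```

View pics/w1z.png

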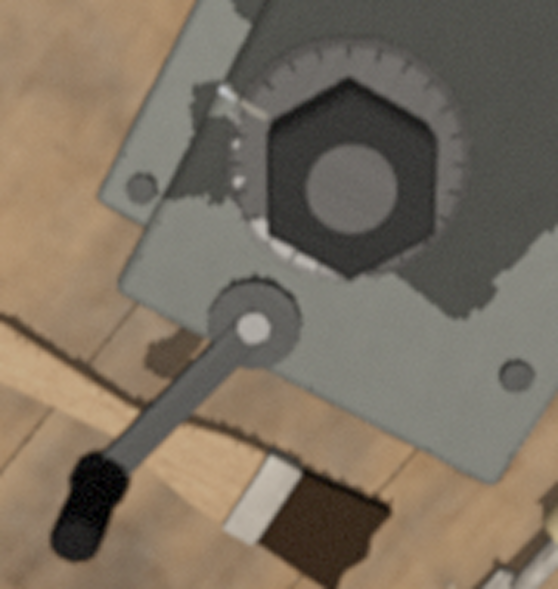

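```bash
python3 - <<'E'
from h import *
p,d,c=load('w1')
f=lambda x,y,z: pz(c,(x+.5)/3.1-.5+180,(y+.5)/3.1-.5+130,z)
ring=f(351.5,178,146)
print('hex ctr corners',ring,'boss',f(352,189,146),f(352,189,150))
C=[(348,78),(437,130),(435,236),(351,277),(268,235),(268,130)]
for q in C:
    P=f(*q,146)-ring; print(np.round(P[:2],1),np.hypot(*P[:2]),np.degrees(np.arctan2(P[1],P[0]))%60)
piv=f(254,327,110);k=f(76,538,146);k2=f(98,480,112)
print(piv,f(254,320,107),k,k2,np.hypot(*(k-piv)[:2]),np.degrees(np.arctan2(*(k-piv)[[1,0]])))
for a,b in (((122,287),(492,482)),):
    A=f(*a,100);B=f(*b,100);print(A,B,np.degrees(np.arctan2(*(B-A)[[1,0]])))
X=cloud(d,c)
# knob cluster
m=(p.sum(-1)<110); m[:250]=0; m[330:]=0; m[:,:185]=0; m[:,235:]=0
print(np.median(X[m],0), m.sum())
E
```

```text
hex ctr corners [542.25358437  20.29212123 146.        ] boss [544.2792714   18.06250645 146.        ] [543.64574527  18.60933896 150.        ]
[-17.7  19.9] 26.64835180906328 11.668619407524574
[ 9.3 24.2] 25.969194376876803 8.98860361322474
[27.9  2. ] 27.921752441379244 4.086354982906771
[ 17.6 -21.4] 27.667994315789574 9.413388507554934
[ -7.6 -26.5] 27.539294045466352 14.079251257589888
[-25.5  -4. ] 25.77018702089649 8.968337229614548
[554.33001443 -40.19754755 110.        ] [553.39740914 -39.27344727 107.        ] [ 548.18106809 -114.0162146   146.        ] [ 547.23573114 -112.75161386  112.        ] 74.07432177733547 -94.76163042909428
[514.85373354 -59.37230118 100.        ] [652.10088784 -35.72395016 100.        ] 9.776345410895429
[ 546.67813161 -109.44819585  135.33716559] 481
```

arm_command(rot=[[0.3,-0.6,0.3],[0,0,0.2],[0,0,0],[0,0,0],[0,0,0]], slide=[[4,14,-30],[0,0,-30],[0,0,-25],[0,0,-15],[0,0,0]], gripper=[85,85,85,85,85])

```text
clock: 2.23
eef_pos: [538.8, 26.1, 159.0]
tool_rot: [-3.137, -0.003, 0.697]
force: [-0.6, 0.2, 0.9]
width: 84.6
```

```bash
python3 - <<'E'
from h import *
s=telemetry.read_state(); print(s['eef_pos'],s['tool_rot'],s['torque'],s['force'])
p,d,c=snap('wrist','w2')
E
```

```text
[538.82162368  26.13779546 158.96541035] [-3.13727350e+00 -2.61389871e-03  6.97199866e-01] [-0.03554132  0.05653035 -0.02045648] [-0.59034408  0.20291771  0.90559034]
```

View pics/w2.png

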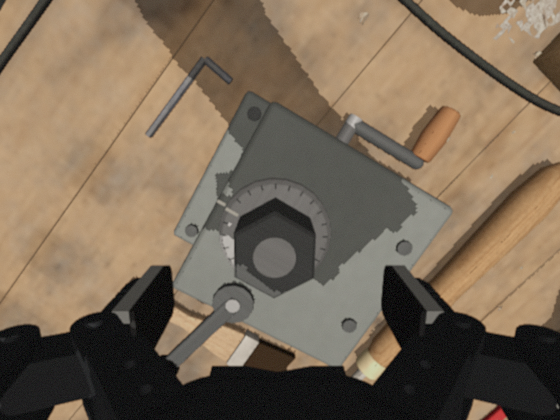

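```bash
python3 - <<'E'
from h import *
p,d,c=load('w2')
cr=p[180:310,200:340]; cv2.imwrite('pics/w2z.png',cv2.resize(cr,None,fx=4,fy=4,interpolation=cv2.INTER_CUBIC)[:,:,::-1])
for q in ((277,212),(277,300)): print(pz(c,*q,146))
s=R.from_euler('xyz',[-3.1373,-.0026,.6972]).as_matrix(); print(s)
for o in (0,19): print(proj(c,np.array([538.8,26.1,159])-s[:,2]*o))
E
```

```text
[528.23712943  39.09917098 146.        ]
[562.35215003  -1.67747012 146.        ]
[[ 7.66640405e-01  6.42076247e-01 -7.62939928e-04]
 [ 6.42071436e-01 -7.66628767e-01  4.96029682e-03]
 [ 2.59999707e-03 -4.29262590e-03 -9.99987407e-01]]
(np.float64(276.641487584735), np.float64(249.5365823155135))
(np.float64(276.6617681680708), np.float64(264.4149009697927))
```

View pics/w2z.png

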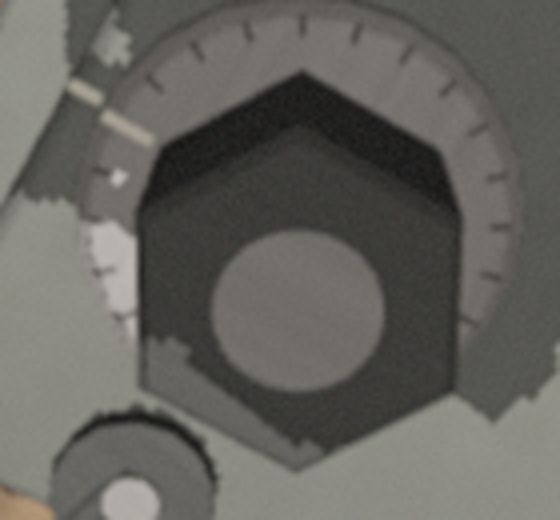

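```bash
python3 - <<'E'
from h import *
p,d,c=load('w2')
X=cloud(d,c)
print('hexplane z',np.median(X[238:243,255:295,2]),'boss z',np.median(X[250:262,265:285,2]),'dial',np.median(X[190:200,268:284,2]))
print(pz(c,274.6,255.1,146))
f=lambda x,y,z: pz(c,(x+.5)/4-.5+200,(y+.5)/4-.5+180,z)
print('boss',f(298,310,148),'dial ctr x',f(303,200,109),f(84,200,109),f(520,200,109))
E
```

```text
hexplane z 146.8358543134132 boss z 147.1854346077799 dial 109.50582646043644
[543.31410758  18.97337234 146.        ]
boss [543.3701911   18.50044812 148.        ] dial ctr x [541.65626302  21.61751968 109.        ] [513.82757636  -1.60052308 109.        ] [569.27439447  44.65989191 109.        ]
```

arm_command(rot=[[0,0,0],[0,0,0],[0,0,0],[0,0,0]], slide=[[4.5,-7.4,0],[0,0,-20],[0,0,-15],[0,0,0]], gripper=[85,85,80,70])

```text
clock: 2.62
eef_pos: [547.8, 20.5, 129.7]
tool_rot: [3.141, -0.012, 0.702]
force: [0.4, 0.0, -0.7]
width: 70.6
```

arm_command(rot=[[0,0,0],[0,0,0],[0,0,0]], slide=[[-4,-1.5,-7],[0,0,-5],[0,0,0]], gripper=[70,70,66])

```text
clock: 2.87
eef_pos: [546.1, 18.6, 120.4]
tool_rot: [3.137, -0.017, 0.702]
force: [-0.3, 0.1, -0.7]
width: 65.9
```

```bash
python3 - <<'E'
from h import *
s=telemetry.read_state(); print(s['eef_pos'],s['tool_rot'],s['torque'],s['force'],s['qd'])
E
```

```text
[546.1167629   18.57025244 120.42623527] [ 3.13735796 -0.01673986  0.70234872] [ 0.00077221 -0.01390903 -0.00955574] [-0.27349185  0.14972811 -0.70862241] [ 1.56194094e-03 -2.44668971e-02  9.24292747e-03  2.62784369e-03
  8.81821775e-03  1.94385887e-02 -4.74509162e-05]
```

arm_command(rot=[[-0.4,0.9,0],[0,0,0],[0,0,0]], slide=[[-2.5,0,-4],[0,0,0],[0,0,0]], gripper=[66,66,66])

```text
clock: 3.12
eef_pos: [544.5, 18.4, 117.8]
tool_rot: [3.141, -0.001, 0.702]
force: [0.1, 0.4, 0.1]
width: 66.1
```

```bash
python3 - <<'E'
from h import *
s=telemetry.read_state(); print(s['eef_pos'],s['tool_rot'],s['torque'],s['force'],s['qd'])
E
```

```text
[544.47469928  18.3545641  117.82013481] [ 3.14109145e+00 -9.52990174e-04  7.01971061e-01] [-0.01344146  0.03034083 -0.0098096 ] [0.08272428 0.43064318 0.10445421] [-0.0070574   0.00464559 -0.00151594 -0.00821814  0.00016727  0.01181948
 -0.00495566]
```

arm_command(rot=[[0,0,0],[0,0,0],[0,0,0],[0,0,0],[0,0,0]], slide=[[-1,0,-2],[0,0,0],[0,0,0],[0,0,0],[0,0,0]], gripper=[56,48,40,40,40])

```text
clock: 3.53
eef_pos: [543.9, 18.0, 117.2]
tool_rot: [3.14, -0.002, 0.702]
force: [0.2, -0.1, -0.1]
width: 39.9
```

```bash
python3 - <<'E'
from h import *
s=telemetry.read_state(); print(s['eef_pos'],s['tool_rot'],s['torque'],s['force'],s['width'])
E
```

```text
[543.94352682  17.98601273 117.21294016] [ 3.13997779e+00 -1.76363328e-03  7.02167729e-01] [-0.00671402  0.02870109 -0.01159897] [ 0.16106327 -0.10127681 -0.05237358] 39.92295407045173
```

```bash
python3 - <<'E'
from h import *
p,d,c=snap('wrist','w3')
E
```

```text
(no output)
```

View pics/w3.png

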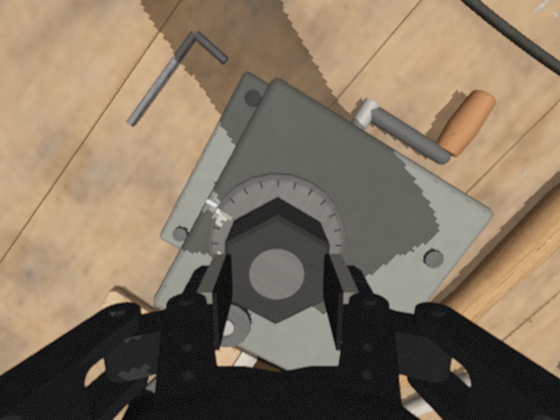

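arm_command(rot=[[0,0,0],[0,0,0],[0,0,0],[0,0,0]], slide=[[0,0,0],[0,0,0],[0,0,0],[0,0,0]], gripper=[30,20,20,20])

```text
clock: 3.92
eef_pos: [543.8, 16.7, 118.7]
tool_rot: [3.139, -0.001, 0.701]
force: [0.6, -0.6, 0.8]
width: 19.8
```

```bash
python3 - <<'E'
from h import *
s=telemetry.read_state(); print(s['eef_pos'],s['tool_rot'],s['torque'],s['force'],s['width'])
E
```

```text
[543.75163934  16.68114893 118.69961071] [ 3.13928316e+00 -1.34808022e-03  7.01350435e-01] [ 0.03963113 -0.01309104  0.0548018 ] [ 0.63484728 -0.59469152  0.79604227] 19.752280868231786
```

```bash
python3 - <<'E'
from h import *
p,d,c=snap('wrist','w4'); X=cloud(d,c)
print(c)
cr=p[180:400,180:380]; cv2.imwrite('pics/w4z.png',cv2.resize(cr,None,fx=2.7,fy=2.7,interpolation=cv2.INTER_CUBIC)[:,:,::-1])
E
```

```text
{'fx': 350.1948572789645, 'fy': 350.1948572789645, 'cx': 277.2718235129013, 'cy': 211.94896249264264, 'xyz': array([500.13495072,  67.83580298, 289.37837344]), 'attitude': array([-0.26875094, -0.00360545,  0.70107433])}
```

View pics/w4z.png

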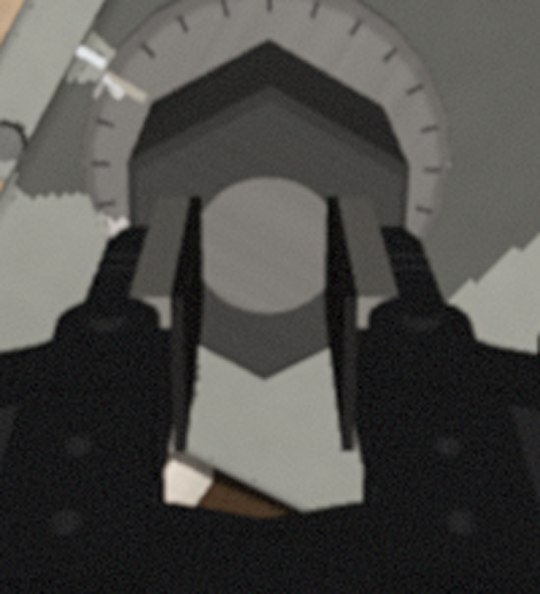

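```bash
python3 - <<'E'
from h import *
p,d,c=load('w4'); X=cloud(d,c)
for x,y in ((175,230),(355,230),(190,230),(165,270),(150,290),(185,300),(265,240),(265,360),(178,430),(350,430)):
    u,v=int(x/2.7+180),int(y/2.7+180); print((x,y),d[v,u],np.round(X[v,u]))
s=telemetry.read_state(); print(s['eef_pos'],np.array(c['xyz'])-s['eef_pos'])
E
```

```text
(175, 230) 135.49483 [527.  17. 164.]
(355, 230) 135.5176 [546.  34. 164.]
(190, 230) 134.97534 [528.  19. 165.]
(165, 270) 123.07554 [527.  17. 177.]
(150, 290) 117.20944 [525.  17. 183.]
(185, 300) 118.686844 [530.  18. 182.]
(265, 240) 154.36656 [543.  19. 147.]
(265, 360) 161.74258 [558.   1. 146.]
(178, 430) 121.69085 [540.   4. 184.]
(350, 430) 120.61445 [557.  18. 185.]
[543.71249402  16.75356801 118.62798812] [-43.5775433   51.08223496 170.75038532]
```

```bash
python3 - <<'E'
from h import *
for n in ('w4','w3','w2'):
    p,d,c=load(n); X=cloud(d,c)
    print(n)
    for u in ((246,248,250) if n=='w4' else (215,220,225,228) if n=='w3' else (155,160,165,170)):
        print(u,[(v,round(float(X[v,u,2]))) for v in range(244,300,3)])
E
```

```text
w4
246 [(244, 146), (247, 146), (250, 147), (253, 151), (256, 156), (259, 158), (262, 162), (265, 164), (268, 167), (271, 170), (274, 173), (277, 175), (280, 177), (283, 181), (286, 182), (289, 184), (292, 185), (295, 185), (298, 183)]
248 [(244, 146), (247, 146), (250, 147), (253, 152), (256, 156), (259, 159), (262, 162), (265, 165), (268, 167), (271, 170), (274, 173), (277, 174), (280, 177), (283, 180), (286, 182), (289, 182), (292, 182), (295, 183), (298, 182)]
250 [(244, 146), (247, 146), (250, 146), (253, 152), (256, 156), (259, 158), (262, 162), (265, 165), (268, 168), (271, 170), (274, 172), (277, 173), (280, 173), (283, 173), (286, 174), (289, 174), (292, 174), (295, 175), (298, 175)]
w3
215 [(244, 109), (247, 109), (250, 108), (253, 109), (256, 154), (259, 157), (262, 161), (265, 162), (268, 167), (271, 169), (274, 172), (277, 174), (280, 176), (283, 178), (286, 179), (289, 182), (292, 184), (295, 184), (298, 184)]
220 [(244, 110), (247, 109), (250, 109), (253, 109), (256, 154), (259, 157), (262, 161), (265, 163), (268, 166), (271, 169), (274, 171), (277, 173), (280, 176), (
[... 721 characters left out ...]
, (292, 218), (295, 219), (298, 220)]
160 [(244, 0), (247, -1), (250, -1), (253, 0), (256, -1), (259, 1), (262, 0), (265, 204), (268, 208), (271, 210), (274, 212), (277, 213), (280, 214), (283, 215), (286, 213), (289, 215), (292, 214), (295, 215), (298, 215)]
165 [(244, -1), (247, 1), (250, 0), (253, 0), (256, -1), (259, 1), (262, 1), (265, 205), (268, 207), (271, 208), (274, 208), (277, 208), (280, 210), (283, 208), (286, 210), (289, 211), (292, 209), (295, 211), (298, 211)]
170 [(244, 0), (247, 1), (250, 2), (253, 0), (256, 1), (259, 0), (262, -1), (265, 202), (268, 203), (271, 202), (274, 203), (277, 204), (280, 202), (283, 204), (286, 204), (289, 204), (292, 205), (295, 204), (298, 206)]
```

```bash
python3 - <<'E'
from h import *
p,d,c=load('w4'); X=cloud(d,c)
Z=X[...,2].copy(); 
for v in range(300,420,10): print(v,np.round(Z[v,100:460:20]).astype(int))
vis=np.clip((Z-140)/120*255,0,255).astype(np.uint8); cv2.imwrite('pics/z4.png',cv2.applyColorMap(vis,cv2.COLORMAP_JET))
s=telemetry.read_state(); print(s['qpos'])
E
```

```text
300 [  0  11   8 195 101 192 194 185 146 146 146 193 194 100 100 196 100  10]
310 [  0  10 198 198 190 199 200 190 146 146 101 198 199 191 198 201 199  21]
320 [  0 204 204 203 196 204 204 192 101 100 100 204 205 203 198 204 204 204]
330 [209 208 208 204 201 216 217 192 101 101 101 217 215 215 201 206 209 209]
340 [214 212 211 203 201 220 220 192 101 100  99 219 220 221 202 205 212 214]
350 [217 215 201 203 202 224 223 194 100 100 101 223 223 224 202 204 212 217]
360 [220 215   0 203 226 227 228 195  12 100 100 226 227 227 202 205  32 217]
370 [220   1 200 204 230 230 229 222 222  12 221 227 230 230 230 204 200 217]
380 [222 203 203 204 232 232 232 225 226 226 226 229 233 233 233 205 204 218]
390 [221 207 207 207 235 235 235 228 228 229 229 228 236 234 235 208 208 219]
400 [221 212 212 229 239 239 240 231 231 232 231 231 240 240 239 208 212 218]
410 [221 217 212 242 242 241 242 234 233 234 234 234 242 243 242 233 214 219]
[-0.27237043  0.60847586  0.28731396  1.90726469 -0.26571602  0.66016152
  0.87834236]
```

View pics/z4.png

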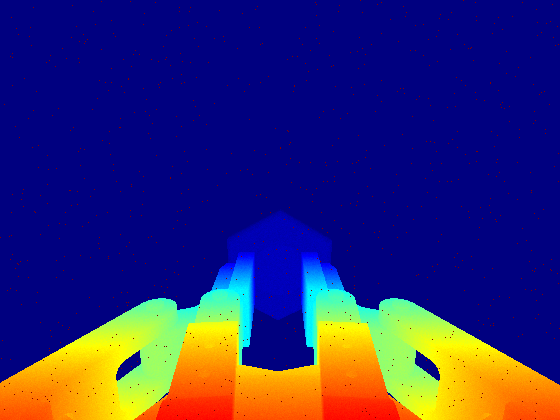

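Depth shows the closed fingertips at z of about 149, while the state reports a TCP of 118.6. The palm is 72 mm above those tips, as documented, so the reported TCP reads about 30 mm low. I'll go by the images: open, descend about 33 mm more, and check.

arm_command(rot=[[0,0,0],[0,0,0],[0,0,0],[0,0,0],[0,0,0]], slide=[[0,2,0],[0,0,0],[0,0,0],[0,0,0],[0,0,0]], gripper=[70,70,70,70,70])

```text
clock: 4.38
eef_pos: [543.5, 19.7, 117.8]
tool_rot: [3.14, -0.001, 0.702]
force: [-0.3, -0.6, 1.0]
width: 70.0
```

arm_command(rot=[[0,0,0],[0,0,0],[0,0,0],[0,0,0]], slide=[[0,0,-10],[0,0,-10],[0,0,-5],[0,0,0]], gripper=[70,70,70,70])

```text
clock: 4.72
eef_pos: [543.4, 19.9, 90.1]
tool_rot: [3.14, -0.001, 0.703]
force: [0.3, 0.3, -0.5]
width: 69.9
```

```bash
python3 - <<'E'
from h import *
s=telemetry.read_state(); print(s['eef_pos'],s['tool_rot'],s['torque'],s['force'],s['width'])
p,d,c=snap('wrist','w5'); X=cloud(d,c)
Z=X[...,2]
for u in range(170,232,6): print(u,np.round(Z[240:300:4,u]).astype(int))
E
```

```text
[543.37572502  19.90447035  90.08191424] [ 3.14030152e+00 -8.04850869e-04  7.02663407e-01] [0.02048295 0.01972756 0.0193797 ] [ 0.30871816  0.2635904  -0.51096032] 69.91102527353097
170 [ 21  23  23  23  18  95  99 139 142 145 149 151 154 158 158]
176 [ 19  20  23  98 100 131 136 138 142 146 148 151 152 152 152]
182 [ 97  98  99 100 100 130 135 139 142 143 144 144 145 145 145]
188 [100 101 100  99 101 131 133 134 135 136 136 137 137 137 137]
194 [101 100 101 101 101 101 101 100 100 126 128 127 128 128 128]
200 [107 108 108 108 109 108 109 109 108 109 108 101 100 100 100]
206 [110 109 110 110 110 109 109 109 110 109 109 261 109 108 107]
212 [111 110 109 110 110 110 110 111 145 145 144 145 145 144 145]
218 [109 109 110 109 110 134 139 143 146 147 146 146 146 146 146]
224 [109 116 122 127 132 138 142 145 147 147 148 146 146 146 146]
230 [114 120 127 131 137 141 145 147 146 147 146 146 147 147 146]
```

View pics/w5.png

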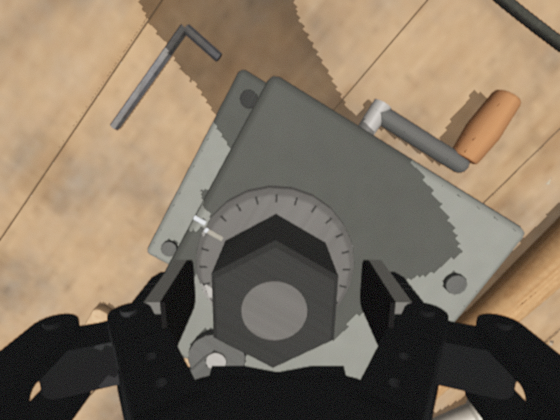

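arm_command(rot=[[0,0,0],[0,0,0],[0,0,0],[0,0,0],[0,0,0]], slide=[[0,-1,-8],[0,0,-1],[0,0,0],[0,0,0],[0,0,0]], gripper=[65,58,35,30,30])

```text
clock: 5.18
eef_pos: [543.2, 18.2, 81.0]
tool_rot: [3.141, -0.0, 0.702]
force: [0.8, -0.6, -2.6]
width: 51.3
```

```bash
python3 - <<'E'
from h import *
s=telemetry.read_state(); print(s['eef_pos'],s['tool_rot'],s['torque'],s['force'],s['width'],s['qpos'])
E
```

```text
[543.15565177  18.23423093  80.99862669] [ 3.14085102e+00 -2.39295862e-04  7.02020995e-01] [-0.06821448 -0.01053613  0.00934635] [ 0.81205634 -0.59009311 -2.64050233] 51.33873706617904 [-0.25382001  0.66556239  0.25759068  1.93271083 -0.29104429  0.57839255
  0.89818005]
```

arm_command(rot=[[0,0,0],[0,0,0]], slide=[[0,0,0],[0,0,0]], gripper=[20,20])

```text
clock: 5.35
eef_pos: [543.1, 18.3, 81.0]
tool_rot: [3.141, -0.0, 0.702]
force: [0.1, 0.4, -0.7]
width: 51.2
```

```bash
python3 - <<'E'
from h import *
s=telemetry.read_state(); print(s['eef_pos'],s['tool_rot'],s['torque'],s['force'],s['width'],s['qpos'])
p,d,c=snap('wrist','w6')
for i in range(6):
    get_image('wrist'); s=telemetry.read_state(); print(s['clock'],s['torque'],s['force'],s['width'])
E
```

```text
[543.14249836  18.25616757  80.97822406] [ 3.14081883e+00 -2.72782585e-04  7.02122730e-01] [-0.06753005  0.04664619  0.02762239] [ 0.07915296  0.41228983 -0.72203586] 51.16324036553762 [-0.25386248  0.6655641   0.25757821  1.93280412 -0.29108528  0.57825224
  0.89827845]
5.45 [-0.06480202  0.02087039  0.03087156] [ 0.02985614  0.43705745 -0.19669364] 51.01190514756575
5.5 [-0.03774607  0.0303466   0.00988154] [0.33503184 0.84952943 0.078051  ] 51.16066106274747
5.55 [-0.05321648  0.0791466   0.0083784 ] [-0.42797383  0.24821828 -0.90725617] 51.141888511872345
5.6 [-0.05328855  0.10290477 -0.03269984] [-1.24408241 -1.13927871 -0.24257414] 50.91868400171431
5.65 [-0.03118069  0.02359268  0.00057588] [ 1.06534392  0.82603891 -0.62778015] 50.933715615864614
5.7 [-0.01488737  0.0501324  -0.03288568] [ 1.09513614 -0.43133467 -0.02138799] 51.10649540039441
```

View pics/w6.png

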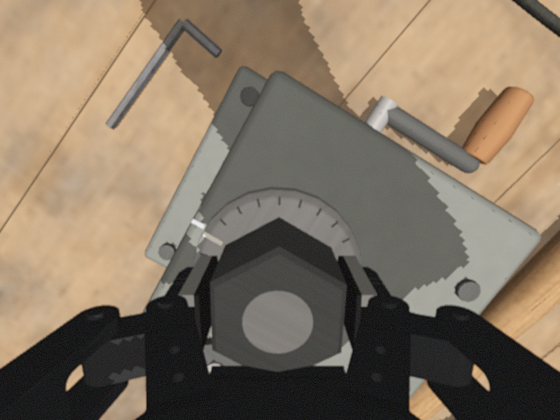

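arm_command(rot=[[0,0,-3],[0,0,-5],[0,0,-5],[0,0,-5],[0,0,-5]], slide=[[0,0,0],[0,0,0],[0,0,0],[0,0,0],[0,0,0]], gripper=[20,20,20,20,20])

```text
clock: 6.12
eef_pos: [543.5, 18.4, 81.0]
tool_rot: [3.141, -0.001, 0.286]
force: [0.3, 0.3, -0.9]
width: 51.3
```

```bash
cat > rd.py <<'E'
from h import *
import sys
T=[];F=[]
n=int(sys.argv[1]) if len(sys.argv)>1 else 1
for i in range(n):
    if i: get_image('wrist')
    s=telemetry.read_state(); T.append(s['torque']);F.append(s['force'])
print(round(s['clock'],2),np.round(s['eef_pos'],1),np.round(np.degrees(s['tool_rot']),2),'T',np.round(np.mean(T,0),3),'F',np.round(np.mean(F,0),2),'w',round(s['width'],1),'q7',round(s['qpos'][6],2))
E
python3 rd.py
```

```text
6.12 [543.5  18.4  81. ] [ 1.7999e+02 -7.0000e-02  1.6360e+01] T [-0.112  0.131 -0.037] F [ 0.3   0.34 -0.85] w 51.3 q7 0.61
```

arm_command(rot=[[0,0,-5],[0,0,-5],[0,0,-5],[0,0,-5],[0,0,-3]], slide=[[0,0,0],[0,0,0],[0,0,0],[0,0,0],[0,0,0]], gripper=[20,20,20,20,20])

```text
clock: 6.53
eef_pos: [543.9, 18.5, 81.0]
tool_rot: [3.141, -0.002, -0.137]
force: [0.6, 0.4, -1.1]
width: 51.3
```

```bash
python3 rd.py 2; python3 - <<'E'
from h import *
p,d,c=snap('wrist','w7')
E
```

```text
6.58 [543.9  18.4  81. ] [ 1.7996e+02 -1.1000e-01 -7.9800e+00] T [-0.042  0.203  0.152] F [ 1.13  0.3  -0.46] w 50.8 q7 0.3
```

View pics/w7.png

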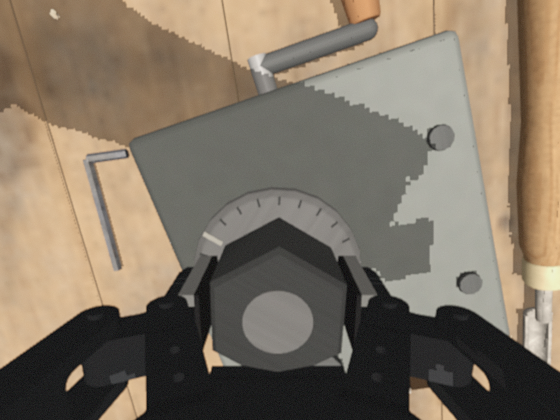

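arm_command(rot=[[0,0,-4],[0,0,-4],[0,0,-4],[0,0,-2]], slide=[[0,0,0],[-0.5,0,0],[0,0,0],[0,0,0]], gripper=[20,20,20,20])

```text
clock: 6.97
eef_pos: [544.2, 18.4, 81.0]
tool_rot: [3.141, -0.003, -0.379]
force: [1.0, -0.5, 0.7]
width: 51.1
```

```bash
python3 rd.py 4
```

```text
7.12 [544.2  18.4  81. ] [ 1.7997e+02 -1.7000e-01 -2.1510e+01] T [0.047 0.294 0.017] F [ 1.03 -0.94  0.44] w 50.9 q7 0.13
```

arm_command(rot=[[0,0,-2.5],[0,0,-2.5],[0,0,0]], slide=[[-0.5,0,0],[0,0,0],[0,0,0]], gripper=[20,20,20])

```text
clock: 7.37
eef_pos: [544.3, 18.3, 81.0]
tool_rot: [-3.141, -0.004, -0.459]
force: [0.3, 0.2, 0.5]
width: 51.2
```

```bash
python3 rd.py 3
```

```text
7.47 [544.3  18.3  81. ] [-179.99   -0.22  -26.2 ] T [ 0.069  0.351 -0.055] F [ 0.86 -0.32 -0.11] w 51.0 q7 0.07
```

arm_command(rot=[[0,0,-2],[0,0,0]], slide=[[0,0,0],[0,0,0]], gripper=[20,20])

```text
clock: 7.63
eef_pos: [544.3, 18.3, 81.0]
tool_rot: [-3.141, -0.004, -0.493]
force: [1.0, 0.7, -0.9]
width: 50.9
```

```bash
python3 rd.py 4
```

```text
7.78 [544.3  18.3  81. ] [-179.98   -0.21  -28.14] T [ 0.104  0.286 -0.087] F [ 0.9  -0.14 -0.32] w 51.2 q7 0.05
```

arm_command(rot=[[0,0,-2],[0,0,0]], slide=[[-0.5,0,0],[0,0,0]], gripper=[20,20])

```text
clock: 7.95
eef_pos: [544.4, 18.3, 81.0]
tool_rot: [-3.141, -0.005, -0.526]
force: [-0.0, 0.2, 0.8]
width: 51.3
```

```bash
python3 rd.py 4
```

```text
8.1 [544.4  18.3  81. ] [-179.95   -0.26  -30.06] T [ 0.147  0.326 -0.123] F [ 0.94 -0.45 -0.2 ] w 51.3 q7 0.02
```

arm_command(rot=[[0,0,-1.5],[0,0,0]], slide=[[0,0,0],[0,0,0]], gripper=[20,20])

```text
clock: 8.27
eef_pos: [544.4, 18.3, 81.0]
tool_rot: [-3.141, -0.005, -0.552]
force: [0.7, -0.3, -1.1]
width: 51.1
```

```bash
python3 rd.py 4
```

```text
8.42 [544.4  18.3  81. ] [-179.94   -0.26  -31.55] T [ 0.183  0.262 -0.095] F [ 1.05 -0.72 -1.23] w 50.7 q7 0.0
```

arm_command(rot=[[0,0,-2],[0,0,0]], slide=[[-0.5,0,0],[0,0,0]], gripper=[20,20])

```text
clock: 8.58
eef_pos: [544.5, 18.3, 81.0]
tool_rot: [-3.14, -0.006, -0.586]
force: [1.1, -0.6, -0.7]
width: 51.1
```

```bash
python3 rd.py 4
```

```text
8.73 [544.5  18.3  81. ] [-179.93   -0.31  -33.47] T [ 0.204  0.327 -0.083] F [ 1.59 -0.99 -1.11] w 51.1 q7 -0.02
```

arm_command(rot=[[0,0,-1.5],[0,0,0]], slide=[[0,0,0],[0,0,0]], gripper=[20,20])

```text
clock: 8.9
eef_pos: [544.5, 18.3, 81.0]
tool_rot: [-3.14, -0.005, -0.611]
force: [1.8, -0.3, -1.6]
width: 50.9
```

```bash
python3 rd.py 4
```

```text
9.05 [544.5  18.2  81. ] [-179.92   -0.32  -34.95] T [ 0.198  0.259 -0.009] F [ 1.55 -0.89 -1.28] w 50.8 q7 -0.04
```

arm_command(rot=[[0,0,-2],[0,0,0]], slide=[[-0.5,0,0],[0,0,0]], gripper=[20,20])

```text
clock: 9.22
eef_pos: [544.5, 18.2, 81.0]
tool_rot: [-3.14, -0.006, -0.645]
force: [1.6, -2.4, -0.8]
width: 51.3
```

```bash
python3 rd.py 4
```

```text
9.37 [544.5  18.2  81. ] [-179.9    -0.36  -36.87] T [0.245 0.282 0.059] F [ 2.17 -1.07 -1.58] w 50.9 q7 -0.07
```

arm_command(rot=[[0,0,-1.5],[0,0,0]], slide=[[0,0,0],[0,0,0]], gripper=[20,20])

```text
clock: 9.53
eef_pos: [544.5, 18.2, 81.0]
tool_rot: [-3.14, -0.006, -0.671]
force: [2.2, -1.9, -1.6]
width: 51.2
```

```bash
python3 rd.py 4
```

```text
9.68 [544.5  18.2  81. ] [-179.9    -0.37  -38.35] T [0.273 0.231 0.069] F [ 2.44 -1.44 -1.94] w 51.0 q7 -0.09
```

arm_command(rot=[[0,0,-2],[0,0,0]], slide=[[-0.5,0,0],[0,0,0]], gripper=[20,20])

```text
clock: 9.85
eef_pos: [544.6, 18.2, 81.0]
tool_rot: [-3.139, -0.007, -0.705]
force: [2.3, -1.9, -1.5]
width: 51.0
```

```bash
python3 rd.py 4
```

```text
10.0 [544.6  18.2  81. ] [-179.87   -0.41  -40.29] T [0.323 0.29  0.069] F [ 3.13 -1.56 -1.95] w 51.3 q7 -0.11
```

arm_command(rot=[[0.1,0.3,-2],[0,0,0]], slide=[[0,0,0],[0,0,0]], gripper=[20,20])

```text
clock: 10.17
eef_pos: [544.4, 18.2, 81.0]
tool_rot: [3.141, -0.002, -0.737]
force: [0.8, -0.6, -1.5]
width: 50.8
```

```bash
python3 rd.py 4
```

```text
10.32 [544.4  18.2  81. ] [-1.800e+02 -1.300e-01 -4.217e+01] T [ 0.079 -0.031  0.069] F [ 1.14 -0.36 -2.15] w 50.9 q7 -0.14
```

arm_command(rot=[[0,0,-1.5],[0,0,0]], slide=[[0,0,0],[0,0,0]], gripper=[20,20])

```text
clock: 10.48
eef_pos: [544.5, 18.2, 81.0]
tool_rot: [-3.141, -0.003, -0.763]
force: [2.7, -0.9, -2.9]
width: 51.1
```

```bash
python3 rd.py 5
```

```text
10.68 [544.4  18.2  81. ] [-1.7999e+02 -1.5000e-01 -4.3650e+01] T [ 0.078 -0.052  0.078] F [ 1.99 -1.12 -2.3 ] w 50.7 q7 -0.16
```

arm_command(rot=[[0,0,-1],[0,0,0]], slide=[[0,0,0],[0,0,0]], gripper=[20,20])

```text
clock: 10.85
eef_pos: [544.5, 18.2, 81.0]
tool_rot: [-3.141, -0.003, -0.78]
force: [2.2, -1.9, -2.1]
width: 51.1
```

```bash
python3 rd.py 8
```

```text
11.2 [544.5  18.1  81. ] [-1.7999e+02 -1.5000e-01 -4.4650e+01] T [ 0.066 -0.025  0.078] F [ 1.76 -0.96 -2.1 ] w 51.0 q7 -0.17
```

```bash
python3 - <<'E'
from h import *
p,d,c=snap('wrist','w8')
p6=load('w6')[0]
p7=load('w7')[0]
f=lambda p:cv2.resize(p[180:390,190:370],None,fx=2.2,fy=2.8,interpolation=cv2.INTER_CUBIC)
cv2.imwrite('pics/cmp.png',np.hstack([f(p7),f(p)])[:,:,::-1])
E
```

```text
(no output)
```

View pics/cmp.png

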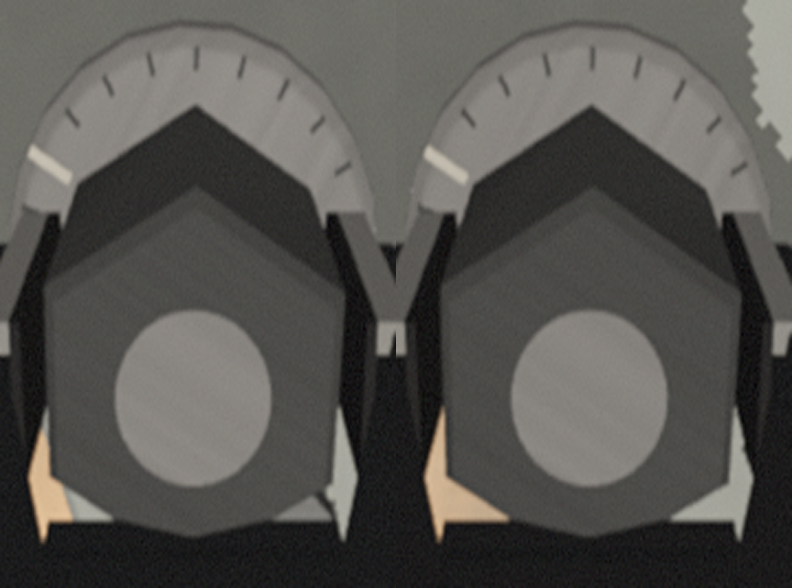

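arm_command(rot=[[0,0,-1],[0,0,0]], slide=[[-0.3,0.2,0],[0,0,0]], gripper=[20,20])

```text
clock: 11.42
eef_pos: [544.5, 18.1, 81.0]
tool_rot: [-3.141, -0.003, -0.798]
force: [1.6, -2.0, -1.8]
width: 51.2
```

```bash
python3 rd.py 7
```

```text
11.72 [544.5  18.1  81. ] [-179.98   -0.19  -45.67] T [ 0.09  -0.056  0.123] F [ 2.08 -1.37 -2.72] w 51.0 q7 -0.18
```

```bash
cat > fit.py <<'E'
import numpy as np
from scipy.optimize import least_squares
y=[-21.51,-26.2,-28.14,-30.06,-31.55,-33.47,-34.95,-36.87,-38.35,-40.29,-42.17,-43.65,-44.65,-45.67]
T=[.017,-.055,-.087,-.123,-.095,-.083,-.009,.059,.069,.069,.069,.078,.078,.123]
th=40.22-np.array(y);T=np.array(T)
def m(p):
    a,A,t0,t=p; return a+A*np.sin(np.radians(24*(th-75-t0)))+.0873*np.maximum(0,th-t)
for s in (80,82,84):
    r=least_squares(lambda p:m(p)-T,[0,.1,0,s],bounds=([-.05,.05,-3,70],[.05,.13,3,87])); print(np.round(r.x,3),r.cost); 
print(np.round(np.c_[th,T,m(r.x)],3))
p=r.x
for A in (.08,.1,.12):
  r=least_squares(lambda q:m([q[0],A,q[1],q[2]])-T,[0,0,82]);print(A,r.x,r.cost, .0873*(th[-1]-r.x[2]))
E
python3 fit.py
```

```text
[-3.400e-02  1.100e-01 -5.600e-02  8.212e+01] 0.009925606455669906
[-3.400e-02  1.100e-01 -5.600e-02  8.212e+01] 0.00992560645566962
[-2.4000e-02  9.7000e-02  1.6500e-01  8.2704e+01] 0.009836537235793218
[[ 6.173e+01  1.700e-02  3.500e-02]
 [ 6.642e+01 -5.500e-02  2.400e-02]
 [ 6.836e+01 -8.700e-02 -5.200e-02]
 [ 7.028e+01 -1.230e-01 -1.100e-01]
 [ 7.177e+01 -9.500e-02 -1.200e-01]
 [ 7.369e+01 -8.300e-02 -8.000e-02]
 [ 7.517e+01 -9.000e-03 -2.400e-02]
 [ 7.709e+01  5.900e-02  4.600e-02]
 [ 7.857e+01  6.900e-02  7.200e-02]
 [ 8.051e+01  6.900e-02  5.200e-02]
 [ 8.239e+01  6.900e-02 -1.300e-02]
 [ 8.387e+01  7.800e-02  3.100e-02]
 [ 8.487e+01  7.800e-02  8.800e-02]
 [ 8.589e+01  1.230e-01  1.600e-01]]
0.08 [-3.11185159e-02 -2.83149971e-02  8.23629420e+01] 0.0123829384124419 0.30791216619392253
0.1 [-3.29962368e-02 -4.70025079e-02  8.22010727e+01] 0.010195949756947827 0.322043350153944
0.12 [-3.48928474e-02 -6.57984805e-02  8.20367583e+01] 0.010203695080531356 0.3363880000065753
```

```bash
cat >> fit.py <<'E'
print('---')
def m2(q):
    a,t0,t=q; s=np.sin(np.radians(24*(th-75-t0))); return a+np.where(s>0,.1,.15)*s+.0873*np.maximum(0,th-t)
def m3(q):
    a,t0,t=q; s=np.sin(np.radians(24*(th-75-t0))); return a-.025+.125*s+.0873*np.maximum(0,th-t)
for mm in (m2,m3):
  for st in (80,82,84):
    r=least_squares(lambda q:mm(q)-T,[0,0,st],loss='soft_l1',f_scale=.02);print(r.x,r.cost,.0873*(th[-1]-r.x[2]))
  print(np.round(mm(r.x)-T,3))
E
python3 fit.py | sed -n '/---/,$p'
```

```text
---
[-1.83968111e-02 -4.50166507e-02  8.20483516e+01] 0.005066669738537728 0.33537590536809314
[-1.83967566e-02 -4.50121817e-02  8.20483543e+01] 0.005066669738529369 0.33537567216096476
[-1.83966882e-02 -4.50065683e-02  8.20483576e+01] 0.005066669738681918 0.3353753793208107
[ 0.032  0.079  0.013 -0.034 -0.069 -0.011 -0.     0.001  0.012 -0.015
 -0.055 -0.021  0.023  0.045]
[-7.42290857e-03 -2.73865194e-02  8.20917797e+01] 0.005421412085215388 0.3315846316822377
[-7.42286205e-03 -2.73783698e-02  8.20917835e+01] 0.0054214120855731 0.33158430267455546
[-7.42290446e-03 -2.73857994e-02  8.20917800e+01] 0.005421412085231575 0.33158460260923706
[ 0.035  0.076  0.009 -0.025 -0.059 -0.013 -0.013  0.005  0.023 -0.01
 -0.071 -0.024  0.027  0.052]
```

arm_command(rot=[[0,0,1],[0,0,0]], slide=[[0,0,0],[0,0,0]], gripper=[20,20])

```text
clock: 11.88
eef_pos: [544.5, 18.1, 81.0]
tool_rot: [-3.141, -0.003, -0.778]
force: [2.2, -1.2, -1.9]
width: 51.1
```

```bash
python3 rd.py 8
```

```text
12.23 [544.5  18.1  81. ] [-179.98   -0.19  -44.65] T [ 0.08  -0.082  0.142] F [ 2.16 -1.13 -2.59] w 50.9 q7 -0.17
```

arm_command(rot=[[0,0,1],[0,0,0]], slide=[[0,0,0],[0,0,0]], gripper=[20,20])

```text
clock: 12.4
eef_pos: [544.5, 18.1, 81.0]
tool_rot: [-3.141, -0.003, -0.76]
force: [1.9, -1.3, -2.1]
width: 51.0
```

```bash
python3 rd.py 8
```

```text
12.75 [544.5  18.2  81. ] [-179.98   -0.19  -43.63] T [ 0.1   -0.079  0.093] F [ 2.24 -1.23 -2.77] w 51.2 q7 -0.16
```

arm_command(rot=[[0,0,1],[0,0,0]], slide=[[0,0,0],[0,0,0]], gripper=[20,20])

```text
clock: 12.92
eef_pos: [544.5, 18.2, 81.0]
tool_rot: [-3.141, -0.003, -0.742]
force: [1.3, -1.9, -2.7]
width: 51.1
```

```bash
python3 rd.py 8
```

```text
13.27 [544.5  18.2  81. ] [-179.98   -0.19  -42.61] T [ 0.065 -0.053  0.075] F [ 1.74 -1.12 -2.82] w 51.0 q7 -0.14
```

arm_command(rot=[[0,0,1],[0,0,0]], slide=[[0,0,0],[0,0,0]], gripper=[20,20])

```text
clock: 13.43
eef_pos: [544.5, 18.2, 81.0]
tool_rot: [-3.141, -0.003, -0.725]
force: [1.7, -1.0, -2.9]
width: 50.9
```

```bash
python3 rd.py 8
```

```text
13.78 [544.4  18.2  81. ] [-179.98   -0.19  -41.59] T [ 0.092 -0.043  0.073] F [ 1.85 -0.75 -2.69] w 50.9 q7 -0.13
```

arm_command(rot=[[0,0,1],[0,0,0]], slide=[[0,0,0],[0,0,0]], gripper=[20,20])

```text
clock: 13.95
eef_pos: [544.4, 18.2, 81.0]
tool_rot: [-3.141, -0.003, -0.707]
force: [2.9, -1.0, -3.0]
width: 51.6
```

```bash
python3 rd.py 8
```

```text
14.3 [544.5  18.2  81. ] [-179.99   -0.19  -40.58] T [ 0.091 -0.036  0.11 ] F [ 1.98 -0.95 -2.46] w 51.1 q7 -0.12
```

arm_command(rot=[[0,0,1],[0,0,0]], slide=[[0,0,0],[0,0,0]], gripper=[20,20])

```text
clock: 14.47
eef_pos: [544.4, 18.2, 81.0]
tool_rot: [-3.141, -0.003, -0.689]
force: [2.0, -1.4, -2.1]
width: 51.1
```

```bash
python3 rd.py 8
```

```text
14.82 [544.4  18.2  81. ] [-180.     -0.19  -39.56] T [ 0.1   -0.04   0.079] F [ 2.17 -1.01 -2.52] w 51.3 q7 -0.1
```

arm_command(rot=[[0,0,1.5],[0,0,0]], slide=[[0,0,0],[0,0,0]], gripper=[20,20])

```text
clock: 14.98
eef_pos: [544.4, 18.2, 81.0]
tool_rot: [-3.142, -0.003, -0.662]
force: [1.6, -1.8, -2.4]
width: 51.2
```

```bash
python3 rd.py 8
```

```text
15.33 [544.4  18.2  81. ] [-180.     -0.19  -38.02] T [ 0.095 -0.024  0.077] F [ 1.86 -1.08 -2.5 ] w 51.1 q7 -0.08
```

arm_command(rot=[[0,0,1.5],[0,0,0]], slide=[[0,0,0],[0,0,0]], gripper=[20,20])

```text
clock: 15.5
eef_pos: [544.4, 18.2, 81.0]
tool_rot: [3.142, -0.003, -0.635]
force: [2.5, -0.7, -2.3]
width: 51.1
```

```bash
python3 rd.py 8
```

```text
15.85 [544.4  18.2  81. ] [179.99  -0.19 -36.49] T [ 0.089 -0.019  0.037] F [ 2.35 -0.83 -2.28] w 51.3 q7 -0.06
```

arm_command(rot=[[0,0,1.5],[0,0,0]], slide=[[0,0,0],[0,0,0]], gripper=[20,20])

```text
clock: 16.02
eef_pos: [544.4, 18.2, 81.0]
tool_rot: [3.141, -0.003, -0.608]
force: [2.7, -0.0, -2.4]
width: 51.1
```

```bash
python3 rd.py 8
```

```text
16.37 [544.4  18.3  81. ] [179.99  -0.19 -34.96] T [ 0.071 -0.004  0.018] F [ 2.2  -0.88 -2.3 ] w 51.1 q7 -0.04
```

arm_command(rot=[[0,0,1.5],[0,0,0]], slide=[[0,0,0],[0,0,0]], gripper=[20,20])

```text
clock: 16.53
eef_pos: [544.3, 18.3, 81.0]
tool_rot: [3.141, -0.003, -0.582]
force: [2.1, -0.6, -2.4]
width: 50.8
```

```bash
python3 rd.py 8
```

```text
16.88 [544.3  18.2  81. ] [179.98  -0.18 -33.44] T [ 0.109 -0.013 -0.016] F [ 1.96 -0.71 -2.22] w 51.2 q7 -0.02
```

arm_command(rot=[[0,0,1.5],[0,0,0]], slide=[[0,0,0],[0,0,0]], gripper=[20,20])

```text
clock: 17.05
eef_pos: [544.3, 18.3, 81.0]
tool_rot: [3.141, -0.003, -0.555]
force: [2.4, -0.7, -2.2]
width: 51.2
```

```bash
python3 rd.py 8
```

```text
17.4 [544.3  18.3  81. ] [179.98  -0.19 -31.91] T [ 0.102  0.014 -0.062] F [ 2.03 -0.8  -2.15] w 51.2 q7 -0.0
```

arm_command(rot=[[0,0,1.5],[0,0,0]], slide=[[0,0,0],[0,0,0]], gripper=[20,20])

```text
clock: 17.57
eef_pos: [544.2, 18.3, 81.0]
tool_rot: [3.141, -0.003, -0.528]
force: [1.1, -1.1, -2.8]
width: 51.0
```

```bash
python3 rd.py 8
```

```text
17.92 [544.3  18.3  81. ] [179.97  -0.19 -30.39] T [ 0.093  0.015 -0.106] F [ 1.91 -0.69 -1.94] w 51.0 q7 0.02
```

arm_command(rot=[[0,0,1.5],[0,0,0]], slide=[[0,0,0],[0,0,0]], gripper=[20,20])

```text
clock: 18.08
eef_pos: [544.3, 18.3, 81.0]
tool_rot: [3.141, -0.003, -0.502]
force: [2.8, -0.4, -2.4]
width: 50.9
```

```bash
python3 rd.py 8
```

```text
18.43 [544.3  18.3  81. ] [179.97  -0.19 -28.84] T [ 0.106  0.03  -0.091] F [ 1.8  -0.4  -1.98] w 51.2 q7 0.04
```

arm_command(rot=[[0,0,1.5],[0,0,0]], slide=[[0,0,0],[0,0,0]], gripper=[20,20])

```text
clock: 18.6
eef_pos: [544.2, 18.3, 81.0]
tool_rot: [3.141, -0.003, -0.475]
force: [2.0, -1.2, -1.8]
width: 50.6
```

```bash
python3 rd.py 8
```

```text
18.95 [544.2  18.3  81. ] [179.96  -0.18 -27.31] T [ 0.09   0.028 -0.041] F [ 1.89 -0.52 -2.01] w 51.0 q7 0.06
```

arm_command(rot=[[0,0,1.5],[0,0,0]], slide=[[0,0,0],[0,0,0]], gripper=[20,20])

```text
clock: 19.12
eef_pos: [544.2, 18.3, 81.0]
tool_rot: [3.141, -0.003, -0.448]
force: [2.7, -0.6, -2.7]
width: 51.3
```

```bash
python3 rd.py 8
```

```text
19.47 [544.3  18.3  81. ] [179.95  -0.19 -25.77] T [ 0.089  0.026 -0.004] F [ 2.05 -0.44 -1.95] w 51.2 q7 0.08
```

arm_command(rot=[[0,0,1.5],[0,0,0]], slide=[[0,0,0],[0,0,0]], gripper=[20,20])

```text
clock: 19.63
eef_pos: [544.2, 18.3, 81.0]
tool_rot: [3.141, -0.003, -0.421]
force: [2.4, -0.7, -1.7]
width: 51.1
```

```bash
python3 rd.py 8
```

```text
19.98 [544.2  18.3  81. ] [179.94  -0.18 -24.23] T [0.081 0.05  0.02 ] F [ 1.91 -0.48 -1.67] w 50.9 q7 0.1
```

```bash
cat > fit2.py <<'E'
import numpy as np
from scipy.optimize import least_squares
yf=[-21.51,-26.2,-28.14,-30.06,-31.55,-33.47,-34.95,-36.87,-38.35,-40.29,-42.17,-43.65,-44.65,-45.67]
Tf=[.017,-.055,-.087,-.123,-.095,-.083,-.009,.059,.069,.069,.069,.078,.078,.123]
yr=[-44.65,-43.63,-42.61,-41.59,-40.58,-39.56,-38.02,-36.49,-34.96,-33.44,-31.91,-30.39,-28.84,-27.31,-25.77,-24.23]
Tr=[.142,.093,.075,.073,.11,.079,.077,.037,.018,-.016,-.062,-.106,-.091,-.041,-.004,.02]
th=40.22-np.array(yf+yr);T=np.array(Tf+Tr);rev=np.r_[np.zeros(len(yf)),np.ones(len(yr))]
w=np.where(rev>0,1,.7)
def mk(kind,k=.0873):
    def m(q):
        a,A,tf,tr,t=q; r=th-np.where(rev>0,tr,tf); s=np.sin(np.radians(24*(r-75)))
        if kind==0: det=A*s
        elif kind==1: det=np.where(s>0,A,1.5*A)*s
        elif kind==2: # sawtooth
            u=((r-75+7.5)%15-7.5)/7.5; det=A*u
        elif kind==3: det=1.25*A*s-.25*A
        return a+det+k*np.maximum(0,r-t)
    return m
for kind in (0,1,2,3):
    m=mk(kind)
    best=None
    for t in (80,81,82,83,84):
        r=least_squares(lambda q:(m(q)-T)*w,[0,.1,0,0,t],loss='soft_l1',f_scale=.02)
        if best is None or r.cost<best.cost: best=r
    J=best.jac; cov=np.linalg.inv(J.T@J)*.015**2
    print(kind,np.round(best.x,3),'sd t',cov[4,4]**.5,'cost',best.cost)
    print(np.round(m(best.x)-T,3))
E
python3 fit2.py
```

```text
0 [-1.4000e-02  9.2000e-02  4.4900e-01 -7.4500e-01  8.2408e+01] sd t 0.2114433122436575 cost 0.008066197812734864
[ 0.016  0.096  0.057  0.032 -0.011  0.007 -0.016 -0.015  0.006 -0.005
 -0.062 -0.038  0.017  0.041  0.035  0.013 -0.027 -0.077 -0.088 -0.025
  0.     0.028  0.003 -0.021 -0.024 -0.     0.001 -0.003  0.019  0.042]
1 [-2.0000e-03  7.4000e-02  4.4000e-01 -7.6700e-01  8.2409e+01] sd t 0.19048824235490192 cost 0.0074508348124163945
[ 0.019  0.097  0.066  0.029 -0.018  0.007 -0.005 -0.013  0.001 -0.008
 -0.054 -0.033  0.016  0.036  0.03   0.012 -0.022 -0.064 -0.083 -0.027
 -0.005  0.025  0.009 -0.012 -0.026 -0.007 -0.003  0.003  0.025  0.039]Traceback (most recent call last):
  File "fit2.py", line 25, in <module>
    J=best.jac; cov=np.linalg.inv(J.T@J)*.015**2
                    ~~~~~~~~~~~~~^^^^^^^
    ainv = _umath_linalg.inv(a, signature=signature)
    raise LinAlgError("Singular matrix")
numpy.linalg.LinAlgError: Singular matrix
```

```bash
cat > fit3.py <<'E'
exec(open('fit2.py').read().split('def mk')[0])
def model(q,kind,parts=False):
    a,A,tf,tr,t,C=q
    r=th-np.where(rev>0,tr,tf)-C*(T-a); s=np.sin(np.radians(24*(r-75)))
    det=A*s if kind==0 else (np.where(s>0,A,1.5*A)*s if kind==1 else 1.25*A*s-.25*A)
    con=.0873*np.maximum(0,r-t)
    return (r,det,con) if parts else a+det+con
for kind in (0,1,2):
  for Afix in (None,.1):
    best=None
    for t in (79,80,81,82,83,84):
      for C in (0,5,15):
        x0=[0,.1,0,0,t,C]; lb=[-.06,.05,-3,-3,76,-2];ub=[.06,.16,3,3,86,40]
        if Afix: lb[1]=Afix-.001;ub[1]=Afix+.001
        r=least_squares(lambda q:(model(q,kind)-T)*w,x0,bounds=(lb,ub),loss='soft_l1',f_scale=.02)
        if best is None or r.cost<best.cost: best=r
    J=best.jac
    sd=(np.linalg.pinv(J.T@J)[4,4])**.5*.015
    r_,d_,c_=model(best.x,kind,True)
    print(kind,Afix,np.round(best.x,3),'sd',round(sd,2),'cost',round(best.cost,5),'max contact',c_.max())
    print(np.round(model(best.x,kind)-T,3))
E
python3 fit3.py
```

```text
0 None [-1.6000e-02  9.7000e-02  2.0200e-01 -1.0780e+00  8.1522e+01  1.3494e+01] sd 0.23 cost 0.00479 max contact 0.19997760242720983
[ 0.009  0.069  0.01   0.01  -0.002  0.042 -0.012 -0.041 -0.008  0.01
 -0.029 -0.014  0.034  0.01  -0.009  0.022  0.002 -0.043 -0.046 -0.004
 -0.     0.021 -0.002 -0.011 -0.     0.015 -0.022 -0.03   0.012  0.047]
0 0.1 [-1.7000e-02  9.9000e-02  1.8700e-01 -1.0950e+00  8.1509e+01  1.3628e+01] sd 0.23 cost 0.0048 max contact 0.20028007530745776
[ 0.01   0.069  0.008  0.008 -0.004  0.042 -0.013 -0.04  -0.006  0.012
 -0.029 -0.013  0.034  0.009 -0.01   0.022  0.003 -0.041 -0.045 -0.002
  0.001  0.022 -0.002 -0.011 -0.001  0.014 -0.025 -0.032  0.011  0.048]
1 None [ 1.0000e-03  7.6000e-02  5.5500e-01 -5.4100e-01  8.1639e+01  1.3021e+01] sd 0.26 cost 0.00475 max contact 0.18435245383665502
[ 0.014  0.084  0.023  0.01  -0.003  0.048 -0.002 -0.033 -0.008  0.008
 -0.022 -0.012  0.032  0.006 -0.021  0.012 -0.003 -0.038 -0.042 -0.004
 -0.006  0.016 -0.001 -0.01  -0.004  0.01  -0.02  -0.009  0.033  0.051]
1 0.1 [-1.0000e-03  9.9000e-02  4.9100e-01 -6.0600e-01  8.1
[... 278 characters left out ...]
8  0.071]
2 None [ 3.0000e-03  7.8000e-02  4.6400e-01 -8.1600e-01  8.1522e+01  1.3494e+01] sd 0.23 cost 0.00479 max contact 0.199979885495412
[ 0.009  0.069  0.01   0.01  -0.002  0.042 -0.012 -0.041 -0.008  0.01
 -0.029 -0.014  0.034  0.01  -0.009  0.022  0.002 -0.043 -0.046 -0.004
 -0.     0.021 -0.002 -0.011 -0.     0.015 -0.022 -0.03   0.012  0.047]
2 0.1 [ 2.0000e-03  9.9000e-02  3.3600e-01 -9.4700e-01  8.1292e+01  1.6562e+01] sd 0.19 cost 0.00621 max contact 0.1969361546800947
[ 0.017  0.057 -0.028 -0.017 -0.019  0.048 -0.013 -0.041  0.004  0.031
 -0.017 -0.003  0.033 -0.002 -0.023  0.018  0.01  -0.024 -0.025  0.017
  0.017  0.035  0.003 -0.012 -0.005  0.004 -0.055 -0.062  0.005  0.062]
```

arm_command(rot=[[0,0,5],[0,0,5],[0,0,5],[0,0,5],[0,0,5]], slide=[[0,0,0],[0,0,0],[0,0,0],[0,0,0],[0,0,0]], gripper=[20,20,20,20,20])

```text
clock: 20.4
eef_pos: [543.8, 18.4, 81.0]
tool_rot: [3.14, -0.003, 0.029]
force: [1.0, -0.9, -2.0]
width: 51.2
```

arm_command(rot=[[0,0,5],[0,0,5],[0,0,5],[0,0,4],[0,0,3]], slide=[[0,0,0],[0,0,0],[0,0,0],[0,0,0],[0,0,0]], gripper=[20,20,20,20,20])

```text
clock: 20.82
eef_pos: [543.5, 18.4, 81.0]
tool_rot: [3.14, -0.002, 0.433]
force: [0.8, 0.7, -2.5]
width: 51.4
```

```bash
python3 rd.py 5
```

```text
21.02 [543.4  18.3  81. ] [ 1.799e+02 -1.300e-01  2.453e+01] T [-0.109  0.041 -0.017] F [ 1.21  0.49 -2.11] w 50.9 q7 0.71
```

arm_command(rot=[[0,0,1.2],[0,0,0],[0,0,0]], slide=[[0,0,0],[0,0,0],[0,0,0]], gripper=[20,20,20])

```text
clock: 21.27
eef_pos: [543.4, 18.3, 81.0]
tool_rot: [3.139, -0.002, 0.448]
force: [1.1, 0.6, -0.9]
width: 51.3
```

```bash
python3 rd.py 4
```

```text
21.42 [543.4  18.3  81. ] [ 1.7987e+02 -1.2000e-01  2.5680e+01] T [-0.088  0.067 -0.035] F [ 1.48 -0.19 -1.32] w 51.5 q7 0.72
```

arm_command(rot=[[0,0,0],[0,0,0],[0,0,0],[0,0,0],[0,0,0]], slide=[[0,0,0],[0,0,0],[0,0,0],[0,0,0],[0,0,0]], gripper=[60,70,70,70,70])

```text
clock: 21.83
eef_pos: [542.6, 18.3, 81.2]
tool_rot: [3.14, -0.001, 0.448]
force: [-0.2, -0.5, 0.3]
width: 69.9
```

```bash
python3 rd.py 1; python3 - <<'E'
from h import *
p,d,c=snap('wrist','w9')
cr=p[170:390,170:390]; cv2.imwrite('pics/w9z.png',cv2.resize(cr,None,fx=2.7,fy=2.7,interpolation=cv2.INTER_CUBIC)[:,:,::-1])
E
```

```text
21.83 [542.6  18.3  81.2] [ 1.7992e+02 -7.0000e-02  2.5640e+01] T [ 0.045  0.024 -0.005] F [-0.19 -0.46  0.34] w 69.9 q7 0.72
```

View pics/w9z.png

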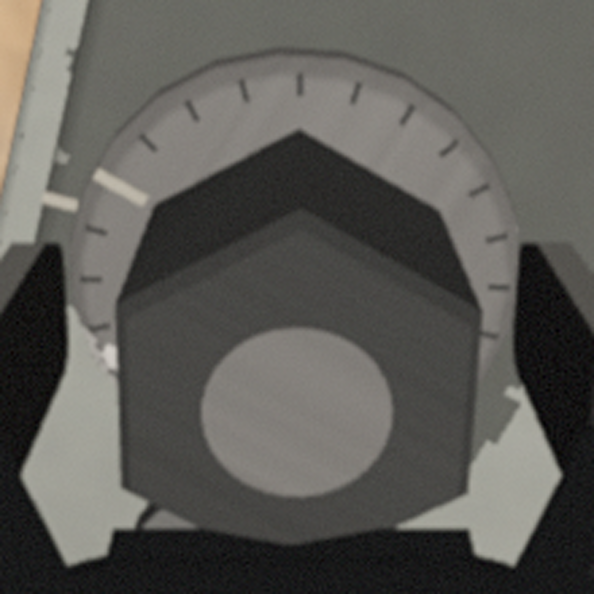

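The ring's zero mark is now one division clockwise of the fixed index (five to six clicks in, four back), and the ring is free. I'll lift and move to above the lever knob.

arm_command(rot=[[0,0,0],[0,0,0],[0,0,-4],[0,0,-5],[0,0,-5]], slide=[[0,0,30],[0,0,35],[0,-8,25],[1,-30,0],[1,-35,0]], gripper=[70,70,70,65,60])

```text
clock: 22.3
eef_pos: [542.9, -46.8, 173.6]
tool_rot: [-3.134, 0.001, 0.21]
force: [-0.2, -0.1, -1.0]
width: 60.2
```

arm_command(rot=[[0,0,-5],[0,0,-5],[0,0,-4],[0,0,0]], slide=[[1,-30,0],[1,-20,0],[0,-8,0],[0,0,0]], gripper=[50,50,50,50])

```text
clock: 22.63
eef_pos: [545.4, -116.3, 176.8]
tool_rot: [-3.139, -0.005, -0.059]
force: [1.1, 0.4, 0.9]
width: 50.1
```

```bash
python3 rd.py 1; python3 - <<'E'
from h import *
p,d,c=snap('wrist','w10')
E
```

```text
22.63 [ 545.4 -116.3  176.8] [-179.87   -0.3    -3.36] T [-0.003 -0.009  0.033] F [1.05 0.36 0.87] w 50.1 q7 0.49
```

View pics/w10.png

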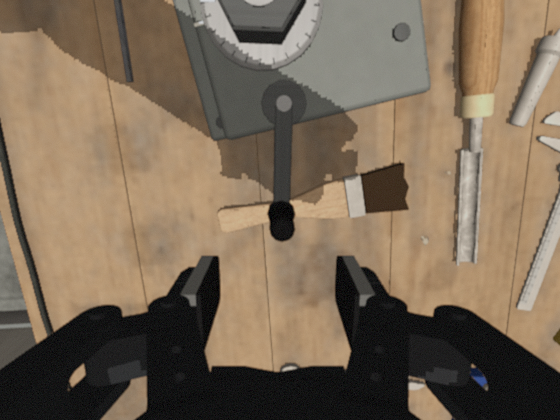

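```bash
python3 - <<'E'
from h import *
p,d,c=load('w10')
cr=p[80:250,230:340]; cv2.imwrite('pics/w10z.png',cv2.resize(cr,None,fx=3.5,fy=3.5,interpolation=cv2.INTER_CUBIC)[:,:,::-1])
X=cloud(d,c); m=(X[...,2]>138)&(X[...,2]<155); m[:195]=0;m[245:]=0;m[:,:265]=0;m[:,300:]=0
v,u=np.nonzero(m); print(len(u),u.mean(),v.mean(),np.median(X[m],0),X[m][:,:2].min(0),X[m][:,:2].max(0))
print('knob',pz(c,282,229,146),'hub',pz(c,284,103,108))
E
```

```text
542 281.84132841328415 227.21771217712177 [ 548.41699372 -113.99807799  145.81618721] [ 540.50665562 -122.77914667] [ 556.13487847 -107.34905422]
knob [ 548.48240499 -115.059548    146.        ] hub [554.68320018 -41.01898785 108.        ]
```

View pics/w10z.png

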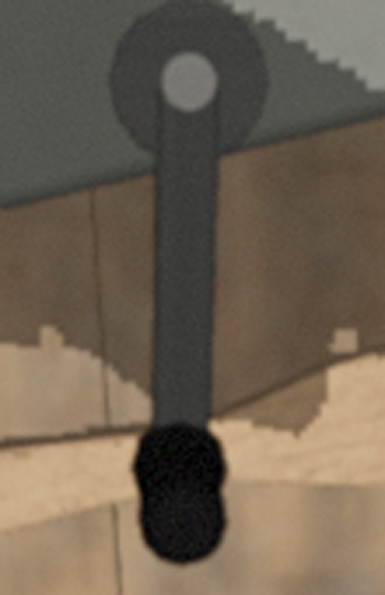

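arm_command(rot=[[0,0,0],[0,0,0],[0,0,0],[0,0,0],[0,0,0]], slide=[[2.5,1,-15],[0,0,-20],[0,0,-15],[0,0,-8],[0,0,0]], gripper=[50,50,50,50,50])

```text
clock: 23.1
eef_pos: [549.1, -107.7, 117.2]
tool_rot: [-3.134, -0.007, -0.038]
force: [-0.2, 0.5, -0.5]
width: 50.0
```

```bash
python3 rd.py 1
```

```text
23.1 [ 549.1 -107.7  117.2] [-179.57   -0.39   -2.2 ] T [-0.049  0.067 -0.028] F [-0.16  0.54 -0.55] w 50.0 q7 0.55
```

arm_command(rot=[[-0.4,0.4,-1],[0,0,0],[0,0,0],[0,0,0]], slide=[[-0.8,-7,0],[0,0,0],[0,-1,-10],[0,0,0]], gripper=[50,50,50,50])

```text
clock: 23.43
eef_pos: [549.6, -114.4, 108.1]
tool_rot: [-3.141, -0.002, -0.052]
force: [-0.8, -0.2, -0.8]
width: 49.8
```

```bash
python3 rd.py 1
```

```text
23.43 [ 549.6 -114.4  108.1] [-1.7999e+02 -9.0000e-02 -2.9900e+00] T [ 0.     0.028 -0.001] F [-0.78 -0.21 -0.78] w 49.8 q7 0.55
```

arm_command(rot=[[0,0,0],[0,0,0],[0,0,0],[0,0,0]], slide=[[-1,0,-10],[0,-1,-8],[0,0,-2],[0,0,0]], gripper=[50,50,50,45])

```text
clock: 23.77
eef_pos: [549.0, -115.7, 86.5]
tool_rot: [-3.141, -0.003, -0.052]
force: [0.4, 0.1, 0.2]
width: 45.0
```

```bash
python3 rd.py 1;python3 - <<'E'
from h import *
p,d,c=snap('wrist','w11')
E
```

```text
23.77 [ 549.  -115.7   86.5] [-1.7999e+02 -1.7000e-01 -2.9800e+00] T [ 0.008 -0.016 -0.059] F [0.4  0.1  0.17] w 45.0 q7 0.57
```

View pics/w11.png

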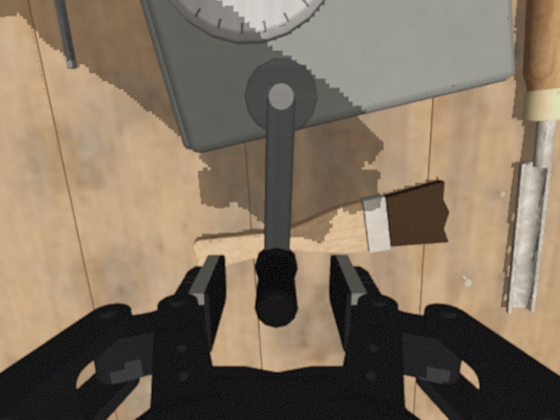

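The knob is at (277,300), centred between the pads. I'll close on it.

arm_command(rot=[[0,0,0],[0,0,0],[0,0,0],[0,0,0],[0,0,0]], slide=[[-0.5,0,-1],[0,0,0],[0,0,0],[0,0,0],[0,0,0]], gripper=[35,25,12,8,8])

```text
clock: 24.23
eef_pos: [548.6, -116.0, 86.0]
tool_rot: [3.142, -0.004, -0.052]
force: [0.4, -0.1, -2.6]
width: 13.8
```

arm_command(rot=[[0,0,0],[0,0,0]], slide=[[0,0,0],[0,0,0]], gripper=[8,8])

```text
clock: 24.4
eef_pos: [548.6, -116.0, 85.9]
tool_rot: [3.141, -0.004, -0.052]
force: [-0.0, 0.3, -1.3]
width: 14.5
```

```bash
python3 rd.py 1
```

```text
24.4 [ 548.6 -116.    85.9] [179.99  -0.2   -2.98] T [-0.055  0.121  0.002] F [-0.01  0.27 -1.34] w 14.5 q7 0.57
```

arm_command(rot=[[0,0,-6],[0,0,-6],[0,0,-6],[0,0,-6]], slide=[[-7.8,1.0,0],[-7.6,1.8,0],[-7.4,2.6,0],[-7.1,3.4,0]], gripper=[8,8,8,8])

```text
clock: 24.73
eef_pos: [518.4, -107.1, 85.9]
tool_rot: [-3.141, -0.004, -0.485]
force: [1.3, 1.8, -1.0]
width: 14.1
```

```bash
cat > lv.py <<'E'
from h import *
s=telemetry.read_state();r=s['eef_pos'][:2]-np.array([554.4,-40.8]);print('r',np.hypot(*r),'ang',np.degrees(np.arctan2(r[1],r[0])),'yaw',np.degrees(s['tool_rot']),'F',np.round(s['force'],1),'w',s['width'],s['eef_pos'])
E
python3 lv.py
```

```text
r 75.40898831771679 ang -118.48397659036311 yaw [-179.96481042   -0.20303648  -27.77177767] F [ 1.3  1.8 -1. ] w 14.111975649792905 [ 518.43647538 -107.08076958   85.94053935]
```

Very clean. I'll continue along the arc.

arm_command(rot=[[0,0,-6],[0,0,-6],[0,0,-6],[0,0,-6]], slide=[[-6.7,4.1,0],[-6.2,4.8,0],[-5.7,5.4,0],[-5.1,6.0,0]], gripper=[8,8,8,8])

```text
clock: 25.07
eef_pos: [493.8, -85.4, 86.0]
tool_rot: [-3.14, -0.003, -0.924]
force: [1.0, -0.2, -2.8]
width: 14.3
```

```bash
python3 lv.py
```

```text
r 75.20447554442094 ang -143.64970817234615 yaw [-179.88331176   -0.19503013  -52.96802049] F [ 1.  -0.2 -2.8] w 14.28522806017685 [493.82968913 -85.37522387  85.95994995]
```

arm_command(rot=[[0,0,-6],[0,0,-6],[0,0,-3]], slide=[[-4.3,6.5,0],[-3.6,6.9,0],[-1.6,3.6,0]], gripper=[8,8,8])

```text
clock: 25.32
eef_pos: [484.1, -66.9, 86.0]
tool_rot: [-3.139, -0.004, -1.201]
force: [0.9, -1.2, -3.0]
width: 14.2
```

```bash
python3 lv.py
```

```text
r 74.97635263945443 ang -159.66305465889184 yaw [-179.82929135   -0.21710671  -68.80503811] F [ 0.9 -1.2 -3. ] w 14.161091089259154 [484.0972961  -66.85730761  85.97267067]
```

arm_command(rot=[[0,0,-1.5],[0,0,-1.5],[0,0,0]], slide=[[-0.6,1.9,0],[-0.6,1.9,0],[0,0,0]], gripper=[8,8,8])

```text
clock: 25.57
eef_pos: [483.0, -63.7, 85.9]
tool_rot: [-3.139, -0.008, -1.257]
force: [0.4, -1.2, -2.4]
width: 14.0
```

```bash
python3 lv.py
```

```text
r 74.97143706379764 ang -162.23612710060488 yaw [-179.85940326   -0.44784464  -72.00663259] F [ 0.4 -1.2 -2.4] w 13.984330916742481 [483.00305444 -63.67340246  85.94544193]
```

arm_command(rot=[[0,0,-1],[0,0,0],[0,0,0]], slide=[[-0.5,2,0],[0,0.7,0],[0,0,0]], gripper=[8,8,8])

```text
clock: 25.82
eef_pos: [483.0, -63.9, 85.9]
tool_rot: [-3.14, -0.013, -1.273]
force: [0.2, -1.4, -1.5]
width: 14.1
```

```bash
python3 lv.py
```

```text
r 74.99266702306431 ang -162.08524918281856 yaw [-179.89451548   -0.75402685  -72.92693523] F [ 0.2 -1.4 -1.5] w 14.080899944251764 [483.04333419 -63.86786406  85.94844126]
```

arm_command(rot=[[0,0,0],[0,0,0],[0,0,0]], slide=[[-0.8,3,0],[-0.5,2,0],[0,0,0]], gripper=[8,8,8])

```text
clock: 26.07
eef_pos: [483.2, -64.3, 86.0]
tool_rot: [-3.139, -0.023, -1.274]
force: [0.3, -0.5, -1.5]
width: 14.3
```

```bash
python3 lv.py
```

```text
r 75.02061127761529 ang -161.75256899787226 yaw [-179.87364253   -1.30883439  -72.97304907] F [ 0.3 -0.5 -1.5] w 14.344848939906367 [483.15193769 -64.29054563  85.9601132 ]
```

```bash
python3 rd.py 2; python3 - <<'E'
from h import *
p,d,c=snap('wrist','w12')
p,d,c=snap('top','top2')
cr=p[155:255,220:340]; cv2.imwrite('pics/top2z.png',cv2.resize(cr,None,fx=6,fy=6,interpolation=cv2.INTER_CUBIC)[:,:,::-1])
E
```

```text
26.12 [483.2 -64.2  86. ] [-179.87   -1.3   -72.97] T [0.425 0.186 0.335] F [ 1.1  -2.36 -3.32] w 14.5 q7 -0.35
```

View pics/w12.png

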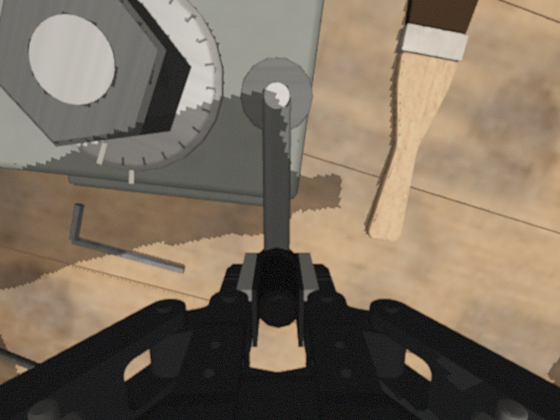

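```bash
python3 - <<'E'
from h import *
p,d,c=load('w12')
cr=p[60:330,200:360]; cv2.imwrite('pics/w12z.png',cv2.resize(cr,None,fx=2.2,fy=2.2,interpolation=cv2.INTER_CUBIC)[:,:,::-1])
a=pz(c,277,95,108);b=pz(c,276,235,104);k=pz(c,279,308,146);k2=pz(c,278.5,270,146)
for q in (b,k,k2): print(q,np.degrees(np.arctan2(*(q-a)[[1,0]])),np.hypot(*(q-a)[:2]))
A=pz(c,75,180,100);B=pz(c,268,203,100);print(np.degrees(np.arctan2(*(B-A)[[1,0]])))
E
```

```text
[495.99162947 -58.78618052 104.        ] -163.3512915544614 60.98129859936146
[483.64036259 -62.83233781 146.        ] -163.0896034730507 73.97480003518406
[497.51577054 -58.38829931 146.        ] -163.29779374734466 59.40708225218114
-80.28504938084363
```

View pics/w12z.png

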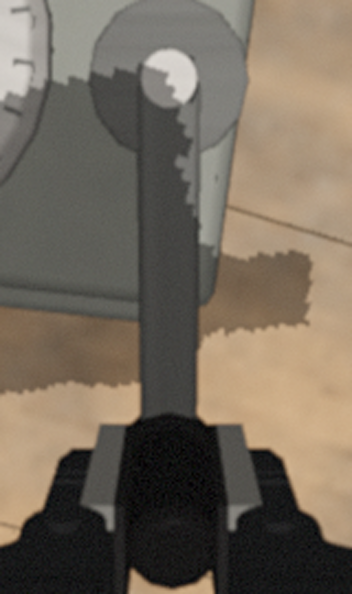

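Measured lever angle is 83.0° (1.449 rad) from the mill's -y, so it's at the stop. I'll release and lift.

arm_command(rot=[[0,0,0],[0,0,0],[0,0,0],[0,0,0],[0,0,0]], slide=[[0,0,0],[0,0,0],[0,0,0],[0,0,0],[0,0,0]], gripper=[35,45,45,45,45])

```text
clock: 26.63
eef_pos: [483.7, -61.7, 86.8]
tool_rot: [-3.136, -0.019, -1.275]
force: [0.5, -0.4, -0.4]
width: 45.1
```

```bash
python3 rd.py 1; python3 - <<'E'
from h import *
p,d,c=snap('wrist','w13')
E
```

```text
26.63 [483.7 -61.7  86.8] [-179.7    -1.07  -73.04] T [ 0.02  -0.003 -0.012] F [ 0.54 -0.36 -0.42] w 45.1 q7 -0.35
```

View pics/w13.png

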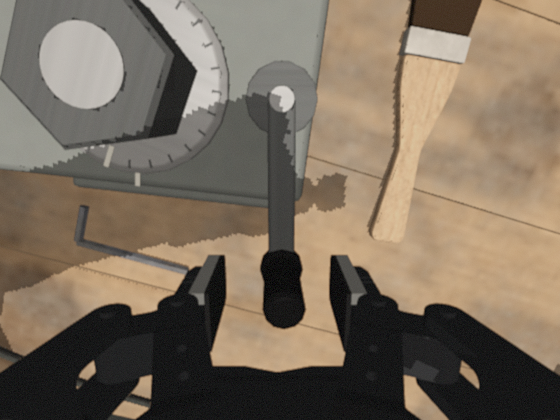

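The knob is free, with clear gaps to both pads. I'll go straight up.

arm_command(rot=[[0,0,0],[0,0,0],[0,0,0],[0,0,0],[0,0,0]], slide=[[0,0,15],[0,0,20],[0,0,30],[0,0,35],[0,0,30]], gripper=[45,45,45,45,45])

```text
clock: 27.1
eef_pos: [477.9, -60.0, 216.2]
tool_rot: [3.133, -0.013, -1.277]
force: [1.1, 0.0, -0.0]
width: 44.5
```

arm_command(rot=[[0,0,0],[0,0,0],[0,0,0],[0,0,0],[0,0,0]], slide=[[-10,0,30],[-10,0,20],[-10,0,10],[0,0,0],[0,0,0]], gripper=[45,45,45,45,45])

```text
clock: 27.52
eef_pos: [450.2, -61.0, 284.7]
tool_rot: [-3.138, -0.015, -1.277]
force: [-0.1, 0.5, -0.9]
width: 45.0
```

```bash
python3 rd.py 1; python3 - <<'E'
from h import *
p,d,c=snap('wrist','w14')
p,d,c=snap('scene','sc14')
cr=p[170:260,230:350]; cv2.imwrite('pics/sc14z.png',cv2.resize(cr,None,fx=6,fy=6,interpolation=cv2.INTER_CUBIC)[:,:,::-1])
E
```

```text
27.52 [450.2 -61.  284.7] [-179.81   -0.85  -73.15] T [ 0.002  0.063 -0.029] F [-0.09  0.49 -0.91] w 45.0 q7 -0.66
```

View pics/w14.png

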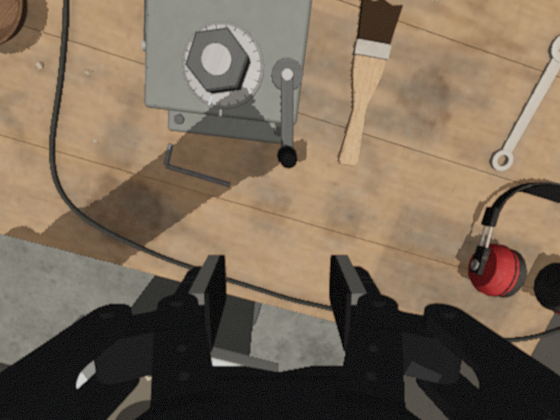

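View pics/sc14z.png

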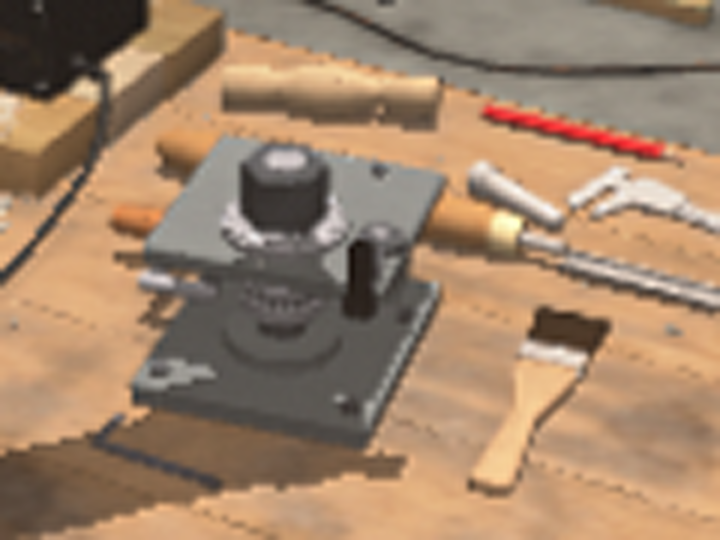

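```bash
python3 - <<'E'
from h import *
p,d,c=load('w14')
a=pz(c,287.3,74,108)
for q in (pz(c,287.5,159,146),pz(c,287.8,135,104)): print(a,q,np.degrees(np.arctan2(*(q-a)[[1,0]])))
A=pz(c,150,106,100);B=pz(c,292,125,100);print(np.degrees(np.arctan2(*(B-A)[[1,0]])))
cr=p[20:200,130:320]; cv2.imwrite('pics/w14z.png',cv2.resize(cr,None,fx=3.1,fy=3.1,interpolation=cv2.INTER_CUBIC)[:,:,::-1])
p,d,c=load('w13'); ctr=np.array([543.3,18.7])
for q in ((109,155),(138,179)):
    P=pz(c,*q,109 if q[0]==109 else 100)[:2]-ctr; print(P,np.degrees(np.arctan2(P[1],P[0])),np.hypot(*P))
p,d,c=load('w1')
f=lambda x,y,z: pz(c,(x+.5)/3.1-.5+180,(y+.5)/3.1-.5+130,z)
for q in ((255,108,109),(225,92,100)): 
    P=f(*q)[:2]-ctr;print('w1',P,np.degrees(np.arctan2(P[1],P[0])))
E
```

```text
[554.79399712 -41.32833735 108.        ] [483.2342666  -62.05472622 146.        ] -163.84699585294024
[554.79399712 -41.32833735 108.        ] [501.81637972 -58.47351047 104.        ] -162.06683696800138
-80.56671540103031
[-31.72666745   2.55492545] 175.3959477674429 31.82937435440217
[-40.65001173  -8.10621317] -168.7223121150483 41.45038173016303
w1 [-31.30208327  -5.00634099] -170.91327888247739
w1 [-41.07886332  -8.16850623] -168.7534719589063
```

View pics/w14z.png

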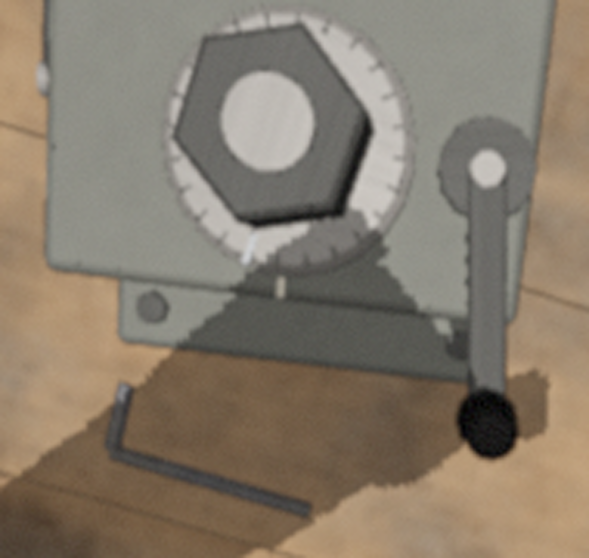

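```bash
python3 -c "
from cell import ctrl
print(ctrl.finish_job())"
```

```text
the job is handed in; nothing more can be done
None
```

The mill is set and locked, and I handed the job in at about 28 s of the 72 s allowed. The four-click count was a close call between two clicks.

**Ring:** I turned it clockwise until the torque showed the burrs touching, at about 81.4 to 82.4° of ring turn. The highest burr contact torque I estimate is 0.16 to 0.33 N m, depending on the model I fitted. The upper figure is just above your 0.3 N m range, but all are below the 0.4 N m limit. I then backed it off to the click at 15° and let go. The dial's zero mark read about 14° clockwise of its start, which fits one click.

**Lever:** I swung it until it would go no further. The last image gives about 83° (1.45 rad) from the mill's -y, which matches the stop.

**Bystanders:** The last images show the hex key and brush where they were. I did not check the others closely, but the arm went near nothing else. The gripper ended clear of everything.

**What disagreed or stayed uncertain:**
- **Tool height:** The reported tool point read about 30 mm lower than the real fingertips. My first attempt to grip the ring closed on air above the hexagon without touching it. From then on I set heights from the depth images.
- **Gap:** The touch fell almost midway between two clicks (about 5.4 to 5.5), so four clicks back lands between clicks 1 and 2. I chose the nearer one, click 1, which gives a gap of about 4.4 to 4.5 mm. The margin over click 2 is small.

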